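Bolt the quick-slide vise down and gang the die blanks in it

ROBOT

A 7-joint arm with a two-finger parallel gripper is mounted at the origin on the work surface. World frame = base frame: x ahead of the robot, y to its left, z up, the work surface at z = 0. Lengths are in m, angles in rad, forces in N, time in s.
With the tool pointing down it reaches from about 0.35 to 0.9 m from the base axis. Payload 7.2 kg.
Tool frame: the origin (TCP) lies midway between the tips of the shut fingers; the grasp point (between the pads) lies 19 mm behind it (grasp_offset is the distance from the TCP to the grasp point, in m); z points along the fingers, x is the direction in which the jaws open and shut, and the axes are right-handed (so a half turn about z gives the same grasp; the last joint's range is limited). The gripper opens to 88 mm and grips with 3 to 60 N. Pads are 20 mm wide; open, the fingers measure 115 mm over their backs; the gripper's body (75 mm by 178 mm) begins 61 mm behind the grasp point.
Start: joints at [1.253, 0.411, -0.013, 1.596, 0.006, 1.134, -0.082], TCP at [0.154, -0.606, 0.223] pointing down, gripper open.
Joint ranges: [-2.95, 2.95], [-0.29, 1.99], [-1.47, 1.44], [0.14, 2.54], [-1.03, 4.17], [0.13, 1.85], [-2.86, 2.86]. Speed limits (rad/s): [2.39, 2.39, 3.01, 3.01, 3.14, 3.14, 3.14].

INTERFACE

Orientations are given as a rotation vector (axis times angle).
In Python, from workcell import * gives the robot as it stands. The module is installed in compiled form; this text tells all that it offers.
- The arm moves only by the tool apply_moves, never from a script. Its argument "rows" is a list of rows, each a list of 7 numbers: the finger opening in cm, from 0 to 8.78, then the shift along the tool's x, y, z in cm, then the turn, a rotation vector about the tool's x, y, z in rad. A call has 1 to 10 rows; each row shifts and turns the pose as measured when the row begins, along the tool's axes as they then stand; what a row does not reach is not made up. A row lasts 1/10 s, in which the tool goes at most 50 mm and 8.59 degrees, less where a joint would pass 70% of its speed; a pose out of reach is approached as far as the arm can. A call with a gripper value outside its range is refused whole. The fingers move at their own pace and stop on an object; the grip force is fixed at half the most. Time passes only in rows, so rows that do not move let the fingers close. It gives the time, the measured TCP pose, the force and the opening at its end, in the units of the state.
- read_state(): the state, without advancing time (a new reading comes with each control period).
- grab_frame(name): name is "side" or "top" or "wrist"; returns the picture (384x512x3 uint8, red, green, blue); there is no depth.
- camera_params(name): a dict with "fx", "fy", "cx", "cy" (pixels), "eye" and "attitude" of the camera in the world. Camera axes: x right, y up, looking along -z (the intrinsics and any distortion apply to the point x, -y, -z); pixel columns grow to the right and rows downward; lengths in m; the calibration is good to about 2 mm. A picture is of the moment at which its call begins: read the wrist's pose just before it. camera_params takes no time and is no camera call; for the wrist camera it gives the pose at the moment of the call.
- close_job(): hands the job in, once; it reports no verdict.
The state is a dict: "time": time; "joint_pos": joint angles; "qd": joint speeds; "effort": joint torques, N m; "position": TCP position; "tool_rot": TCP orientation; "ft_force": force on the tool from outside, world axes, zero at the start; "moment": the same for the moment, N m; "opening": finger opening in m.
Only numpy, scipy, OpenCV 4.12 (cv2) and the standard library are available. Lean on these libraries where they do the work, as an engineer would, in place of code of your own. Each camera call takes 0.05 s, during which the arm holds its last target. There are 200 camera calls.

TASK

The vise on the jeweller's bench has been swung a little on its one bolt: push the tapered drift down through its free ear into the mounting block until the two holes are in line, take the drift out and drop the spare bolt fully home in its place, and put the drift back upright in the tool block. Then set all the aluminium die blanks on the vise bed side by side, long side across the bed and centred between the jaws, and slide the moving jaw along until it presses them together firmly against the fixed jaw, leaving it closed on them. Do not disturb the other tools and things on the bench.

Things in the scene. Friction and masses are not known exactly. Their poses are not given: they have to be found in the camera images.
- mount: Dark hardwood block fixed to the bench, 140 mm (its x) by 330 mm (its y), 55 mm high; origin at the centre of its underside. On it lies the grey quick-slide vise, along the block's y: an ear 50 mm square and 12 mm thick at each end, between them a flat bed 130 mm wide, 220 mm long, its top 73 mm above the bench, with two jaws. The block never moves.
- mount_hole (a point): Centre of the mouth of the 18 mm bolt hole in the block's top face (z = 55 mm), which goes straight down to the bench; 135 mm from the block's centre towards its +y end. Axes as the block's. Never moves.
- vise (a joint): Angle of the vise on the block, rad, about the upright bolt in its other ear (at the block's -y end, 270 mm from the free ear's hole). 0: the holes are in line. It starts at 0.0185 to 0.0275, which puts the free ear's hole 5 to 7.5 mm off towards the block's -x side. It stays where it is left; turning it takes 0.5 N m (2 N at the free ear).
- ear_hole (a point): Centre of the mouth of the 18 mm hole in the vise's free ear, in the ear's top face (67 mm above the bench). The ear is 12 mm thick and lies on the block. z is up, y points away from the pivot along the vise.
- drift: Tapered drift, 150 mm, 0.2 kg, hung point down by its collar in a hole of the tool block; origin at its tip, z up to the handle's end. Round: 5 mm across at the tip, widening evenly to 17 mm at 45 mm, straight to 72 mm; collar 30 mm across to 78 mm; handle 24 mm across to 150 mm. With its tip 45 mm or more under the block's top face it fills both holes; the bench stops it at 55 mm.
- bolt: Spare bolt, 96 mm, 0.18 kg, hung point down by its flange in the other hole of the tool block; origin at its tip, z up to the head. Shank 16 mm across, 62 mm long, bevelled at the tip; flange 28 mm across from 62 to 66 mm; six-sided dark head about 25 mm across from 66 to 96 mm. It is not screwed, only dropped in.
- bolt_seat (a point): Point on the bolt's axis at the underside of its flange; fully home it lies level with the ear's top face.
- rack: Brown wooden tool block fixed to the bench left of the vise, 130 mm (its x) by 60 mm (its y), 80 mm high, with two 22 mm holes straight through; origin at the centre of its underside. The drift and the bolt stand in it, in either order. Never moves.
- rack_hole0 (a point): Mouth of the tool block's hole at its -x end (34 mm from its centre), 80 mm above the bench.
- rack_hole1 (a point): Mouth of the tool block's hole at its +x end (34 mm from its centre), 80 mm above the bench.
- fixed_jaw: The vise's fixed jaw, next to the free ear: 60 mm wide, 28 mm thick, 30 mm high; origin at the foot of its steel face, on the bed, mid-width. x is across the bed, y along the vise from the moving jaw towards the free ear (the jaw's own metal lies on the +y side, the blanks stand at negative y).
- jaw (a joint): Slide of the vise's moving jaw, m: 0 fully open, with 127 mm between the jaws; the opening is 0.127 minus this value. It starts between 0 and 0.012, grows towards the fixed jaw, and stays where it is left; moving it takes about 2 N.
- jaw_face (a point): Foot of the moving jaw's face, mid-width, on the bed's top; axes as fixed_jaw, with the space for the blanks at positive y. The jaw is 60 mm wide, 40 mm long (behind the face) and 30 mm high.
- jaw_grip (a point): Middle of the upper part of the upright dark steel post on the moving jaw, 22 mm behind its face and 58 mm above the bed, for pinching from above. The post is 22 mm across and 40 mm tall, from 30 to 70 mm above the bed.
- blank1: Aluminium die blank, a plain bar 66 mm long (its x), 24 mm thick (its y), 22 mm high, 0.1 kg, lying on the bench right of the vise; origin at the centre of its underside. Two to four blanks are there in a run. Laid across the bed between the jaws, its ends stand out 3 mm beyond the jaws.
- blank2: Aluminium die blank, a plain bar 66 mm long (its x), 24 mm thick (its y), 22 mm high, 0.1 kg, lying on the bench right of the vise; origin at the centre of its underside. Two to four blanks are there in a run. Laid across the bed between the jaws, its ends stand out 3 mm beyond the jaws.
- blank3: Aluminium die blank, a plain bar 66 mm long (its x), 24 mm thick (its y), 22 mm high, 0.1 kg, lying on the bench right of the vise; origin at the centre of its underside. Two to four blanks are there in a run. Laid across the bed between the jaws, its ends stand out 3 mm beyond the jaws.
- blank4: Aluminium die blank, a plain bar 66 mm long (its x), 24 mm thick (its y), 22 mm high, 0.1 kg, lying on the bench right of the vise; origin at the centre of its underside. Two to four blanks are there in a run. Laid across the bed between the jaws, its ends stand out 3 mm beyond the jaws.
- file: A bystander to be left alone: flat file with a wooden handle, 200 mm long, lying on the bench in front of the vise; its origin lies on its underside.
- pliers: A bystander to be left alone: steel pliers, 140 mm long, lying in front of the vise; its origin lies on its underside.
- tin: A bystander to be left alone: low glass jar with an aluminium lid, 48 mm across and 42 mm high, among the blanks; its origin lies on its underside.
- sandblock: A bystander to be left alone: cork sanding block, 75 by 45 by 24 mm, behind the vise; its origin lies on its underside.
- mallet: A bystander to be left alone: mallet with a pale handle, 230 mm long, its head 50 mm thick, behind the vise; its origin lies on its underside.
There are look-alikes about, which are no part of the job. What is shaped like the bolt but yellow is not meant.

How it is judged:
By the outcome, as a careful person would: the job done as asked, in the order asked, and still so for the second after the job is handed in, with the robot touching nothing.
Of blank1, blank2, blank3, blank4 only 2 to 4 are there at a start; the rules pass over those that are not, and their reading is None.
At some moment in a run one of blank1, blank2, blank3, blank4 may be knocked a few centimetres aside while the robot is not near it.
It also fails if it takes over 210 s, if anything falls off the work surface, if the arm or the gripper's body presses on something with over 40 N, if the wrist force passes 120 N, or if a joint passes its speed limit or range.

## Working session

There is one attempt and no reset: what is moved stays moved. The work goes in short steps, Python scripts to look and compute and a tool call to move; the robot and the scene stay as the last step left them, time stands still between calls to the robot, and variables do not carry over. Pictures are saved under pics/ and viewed, about 12 in all and at most 16, crops included, and the job is handed in when it is done.

Besides the shell and the picture viewer there is one more tool, called as a command line: name --pt "numbers of a row" for each row, then --argument value for the rest. apply_moves: Moves the arm, as the interface text tells. Its arguments: {"type":"object","properties":{"rows":{"type":"array"}},"required":["rows"]}

```bash
mkdir -p pics
cat > h.py <<'E'
from workcell import *
import numpy as np, cv2
from scipy.spatial.transform import Rotation as R
def snap(n,f):
    p=camera_params(n); im=grab_frame(n); cv2.imwrite(f'pics/{f}.png',im[:,:,::-1]); return im,p
def rot(p):
    a=np.array(p['attitude'],float)
    return a if a.shape==(3,3) else (R.from_rotvec(a).as_matrix() if a.size==3 else R.from_quat(a).as_matrix())
def ray(p,u,v,z):
    d=rot(p)@np.array([(u-p['cx'])/p['fx'],-(v-p['cy'])/p['fy'],-1.]); e=np.array(p['eye'])
    return e+d*(z-e[2])/d[2]
def proj(p,X):
    c=rot(p).T@(np.array(X)-p['eye']); return p['cx']-p['fx']*c[0]/c[2], p['cy']+p['fy']*c[1]/c[2]
E
python3 - <<'E'
from h import *
s=read_state();print(s)
for n in('top','side','wrist'):
    im,p=snap(n,n+'0');print(n,p)
E
```

```text
{'time': 0.0, 'joint_pos': array([ 1.2527641 ,  0.41189205, -0.0127466 ,  1.59704903,  0.00560993,
        1.13431284, -0.0822007 ]), 'qd': array([-0.00069211,  0.00098148,  0.0004124 ,  0.00195054, -0.00033234,
       -0.00076784,  0.00120696]), 'effort': array([ 3.48388921e-04, -5.87955809e+01,  6.41974546e-01, -2.91081208e+01,
       -5.37378795e-02,  1.83996797e-02,  1.39162908e-04]), 'position': array([ 0.15437282, -0.60510115,  0.22181176]), 'tool_rot': array([-2.48024549e+00,  1.92672814e+00,  2.11783586e-03]), 'ft_force': array([-0.76086696,  0.17290468, -0.12284667]), 'moment': array([ 0.04409561, -0.01010595,  0.03676222]), 'opening': 0.08790086456488241}
top {'fx': 487.2655859829557, 'fy': 487.2655859829557, 'cx': 259.5976933480622, 'cy': 199.5636727356166, 'eye': array([0.34706155, 0.03451865, 1.38983771]), 'attitude': array([ 0.14308864, -0.14388757, -1.53825444])}
side {'fx': 355.79969332607504, 'fy': 355.79969332607504, 'cx': 254.0352129729559, 'cy': 198.96419334173348, 'eye': array([0.46466466, 0.84817422, 0.76463588]), 'attitude': array([ 0.11534859, -1.28468643, -2.70400129])}
wrist {'fx': 314.795272474942, 'fy': 314.795272474942, 'cx': 251.00251884807784, 'cy': 185.2676433281527, 'eye': array([ 0.23299806, -0.58482885,  0.3838212 ]), 'attitude': array([-0.25505458,  0.20087023, -1.31067329])}
```

View top.

View pics/top0.png

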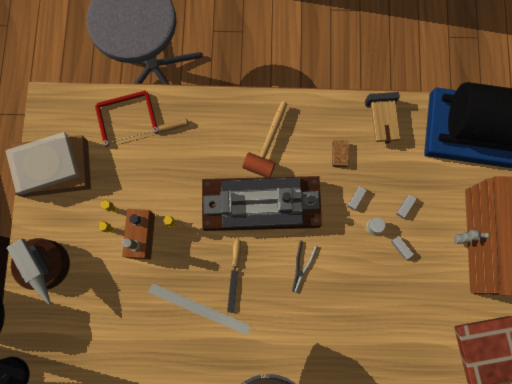

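View pics/side0.png

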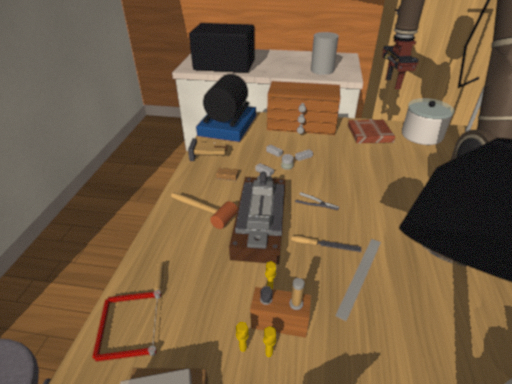

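Run:
```python
from h import *
im=cv2.imread('pics/top0.png')
a=cv2.resize(im[170:240,195:328],None,fx=6,fy=6,interpolation=cv2.INTER_CUBIC)[:, :798]
b=cv2.resize(im[200:265,95:180],None,fx=2.7,fy=2.7,interpolation=cv2.INTER_CUBIC)
c=cv2.resize(im[180:265,340:425],None,fx=2.1,fy=2.1,interpolation=cv2.INTER_CUBIC)
o=np.zeros((600,798,3),np.uint8);o[:420]=a;o[422:422+b.shape[0],:b.shape[1]]=b[:178];o[422:600,300:300+c.shape[1]]=c[:178]
s=cv2.imread('pics/side0.png')[265:355,230:320];s=cv2.resize(s,(178,178),interpolation=cv2.INTER_CUBIC);o[422:600,520:698]=s
cv2.imwrite('pics/crop1.png',o)
class D(dict):pass
p=camera_params('top')
for n,u,v,z in [('earhole',212,204,.067),('rackU',136,219,.115),('rackL',130,245,.155),('b1',357,198,.022),('b2',407,206,.022),('b3',402,247,.022),('tin',376,226,.042),('mountTL',202,180,.055),('mountBR',321,229,.055)]:print(n,ray(p,u,v,z).round(4))
```

```text
earhole [0.5763 0.168  0.067 ]
rackU [0.5222 0.3618 0.115 ]
rackL [0.45   0.3618 0.155 ]
b1 [ 0.6132 -0.2409  0.022 ]
b2 [ 0.594  -0.3832  0.022 ]
b3 [ 0.4767 -0.3659  0.022 ]
tin [ 0.5313 -0.2891  0.042 ]
mountTL [0.6459 0.2004 0.055 ]
mountBR [ 0.5169 -0.1342  0.055 ]
```

View pics/crop1.png

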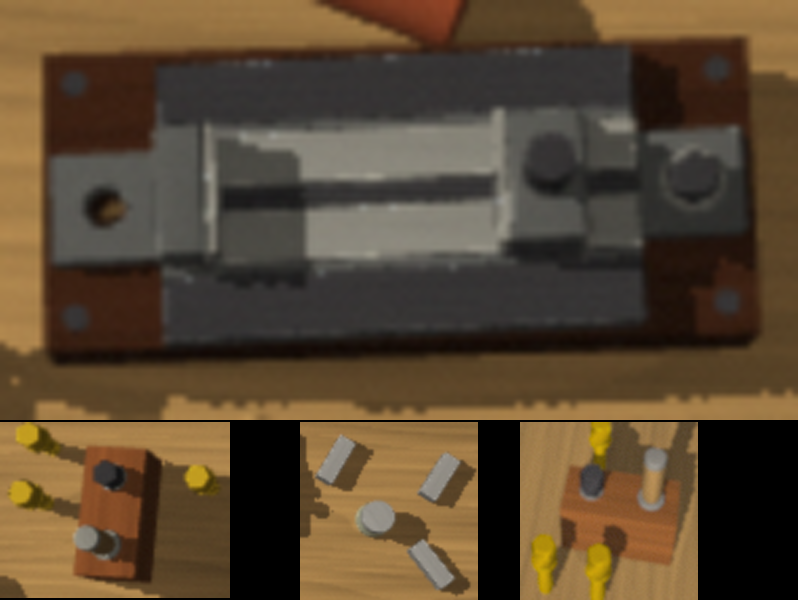

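```bash
cat >> h.py <<'E'
def yawnow(s): 
    x=R.from_rotvec(s['tool_rot']).as_matrix()[:,0]; return np.degrees(np.arctan2(x[1],x[0]))
def plan(tgt,yaw):
    """tgt TCP world m, yaw of tool x axis in world deg -> tool-frame shift cm, rotvec rad total"""
    s=read_state(); M=R.from_rotvec(s['tool_rot']).as_matrix()
    c,q=np.cos(np.radians(yaw)),np.sin(np.radians(yaw))
    T=np.array([[c,q,0],[q,-c,0],[0,0,-1.]])
    print('t',round(s['time'],2),'pos',s['position'].round(4),'yaw',round(yawnow(s),2),'F',s['ft_force'].round(1),'op',round(s['opening'],4))
    print('shift cm in present tool axes',(M.T@(np.array(tgt)-s['position'])*100).round(2),'world d cm',((np.array(tgt)-s['position'])*100).round(2),'rot',R.from_matrix(M.T@T).as_rotvec().round(4))
E
python3 - <<'E'
from h import *
p=camera_params('wrist');s=read_state();M=R.from_rotvec(s['tool_rot']).as_matrix()
print('cam off tool',M.T@(p['eye']-s['position']),'axis tool',M.T@(-rot(p)[:,2]),'camx',M.T@rot(p)[:,0],'camup', M.T@rot(p)[:,1])
plan([0.45,-0.2,0.30],-90)
E
```

```text
cam off tool [-0.00049425 -0.08121535 -0.16193894] axis tool [-6.30769204e-04  2.97014525e-01  9.54872753e-01] camx [9.99999676e-01 6.65732423e-04 4.53502102e-04] camup [ 5.00993040e-04 -9.54872729e-01  2.97014849e-01]
t 0.15 pos [ 0.1544 -0.6052  0.222 ] yaw -75.69 F [-1.3 -0.3  0.5] op 0.0881
shift cm in present tool axes [-31.97 -38.66  -7.76] world d cm [29.56 40.52  7.8 ] rot [0.0003 0.0012 0.2498]
```

apply_moves --pt "6 0 0 -3 0 0 0.125" --pt "6 0 0 -3 0 0 0.125" --pt "6 -3 -4 0 0 0 0" --pt "6 -3 -4 0 0 0 0" --pt "6 -3 -4 0 0 0 0" --pt "6 -3 -4 0 0 0 0" --pt "6 -4 -3 0 0 0 0" --pt "6 -4 -3 0 0 0 0" --pt "6 -4 -3 0 0 0 0" --pt "6 -4 -2 0 0 0 0"

```text
time: 1.15
position: [0.4269, -0.3298, 0.2805]
tool_rot: [2.192, -2.249, -0.01]
ft_force: [0.9, -1.2, -0.7]
opening: 0.0601
```

apply_moves --pt "6 -4.5 0 0 0 0 0" --pt "6 -4.5 0 0 0 0 0" --pt "6 -4.5 0 0 0 0 0" --pt "6 -4.5 0 0 0 0 0" --pt "6 -4.5 0 0 0 0 0" --pt "6 -4.5 0 0 0 0 0" --pt "6 -4.5 0 0 0 0 0" --pt "6 -4.5 0 0 0 0 0" --pt "6 -4.5 0 0 0 0 0" --pt "6 -4.5 0 0 0 0 0"

```text
time: 2.15
position: [0.4364, 0.1392, 0.2814]
tool_rot: [2.195, -2.247, -0.008]
ft_force: [-0.0, 0.4, 0.9]
opening: 0.0598
```

Run:
```python
from h import *
plan([0.42,0.28,0.30],-90)
```

```text
t 2.15 pos [0.4364 0.1392 0.2814] yaw -91.36 F [-0.   0.4  0.9] op 0.0598
shift cm in present tool axes [-14.05   1.98  -1.81] world d cm [-1.64 14.08  1.86] rot [ 0.0037  0.0031 -0.0237]
```

apply_moves --pt "6 -3.5 0.5 -0.5 0 0 -0.024" --pt "6 -3.5 0.5 -0.5 0 0 0" --pt "6 -3.5 0.5 -0.5 0 0 0" --pt "6 -2.5 0.5 -0.5 0 0 0" --pt "6 0 0 0 0 0 0" --pt "6 0 0 0 0 0 0"

```text
time: 2.75
position: [0.4127, 0.2807, 0.3018]
tool_rot: [2.233, -2.209, -0.013]
ft_force: [0.1, -0.8, 0.2]
opening: 0.0601
```

Run:
```python
from h import *
print(read_state()['position'])
im,p=snap('wrist','w1');np.save('p_w1.npy',p,allow_pickle=True)
```

```text
[0.4126855  0.28071277 0.30178823]
```

View pics/w1.png

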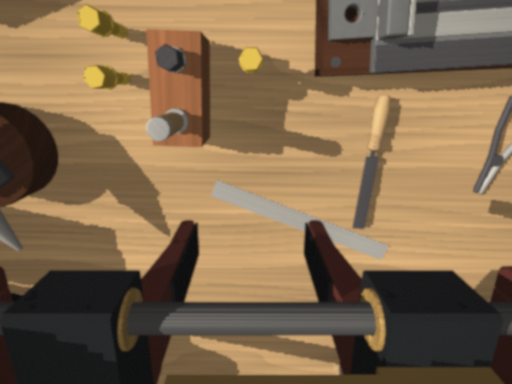

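Run:
```python
from h import *
im=cv2.imread('pics/w1.png');p=np.load('p_w1.npy',allow_pickle=True).item()
hsv=cv2.cvtColor(im,cv2.COLOR_BGR2HSV)
def comp(m,x0,y0,x1,y1,name,zs):
    w=np.zeros_like(m);w[y0:y1,x0:x1]=m[y0:y1,x0:x1]
    cs,_=cv2.findContours(w,cv2.RETR_EXTERNAL,cv2.CHAIN_APPROX_NONE)
    c=max(cs,key=cv2.contourArea);(u,v),r=cv2.minEnclosingCircle(c)
    print(name,'c',round(u,1),round(v,1),'r',round(r,1),'area',cv2.contourArea(c),cv2.boundingRect(c),[ray(p,u,v,z).round(4) for z in zs])
grey=((hsv[...,1]<60)&(hsv[...,2]>130)).astype(np.uint8)*255
comp(grey,140,100,200,150,'driftend',[.158])
dark=(hsv[...,2]<75).astype(np.uint8)*255
comp(dark,150,38,190,78,'bolthead',[.114])
comp(dark,338,0,366,30,'hole',[.067])
print('r', 12/ (p['eye'][2]-.158)*p['fx']/1000)
for u,v,z in[(174,121,.086),(149,30,.08),(203,31,.08),(153,146,.08)]:print(ray(p,u,v,z).round(4))
o=cv2.resize(im[20:155,135:265],None,fx=4,fy=4,interpolation=cv2.INTER_CUBIC);cv2.imwrite('pics/crop2.png',o)
```

```text
driftend c 157.4 128.7 r 12.2 area 391.0 (146, 117, 23, 24) [array([0.4538, 0.3727, 0.158 ])]
bolthead c 175.6 60.7 r 10.8 area 151.5 (169, 50, 16, 21) [array([0.5181, 0.3615, 0.114 ])]
hole c 351.8 12.9 r 8.5 area 156.5 (345, 5, 13, 17) [array([0.5733, 0.171 , 0.067 ])]
r 12.37701182624185
[0.4535 0.3739 0.086 ]
[0.5518 0.3967 0.08  ]
[0.5514 0.337  0.08  ]
[0.4222 0.4032 0.08  ]
```

View pics/crop2.png

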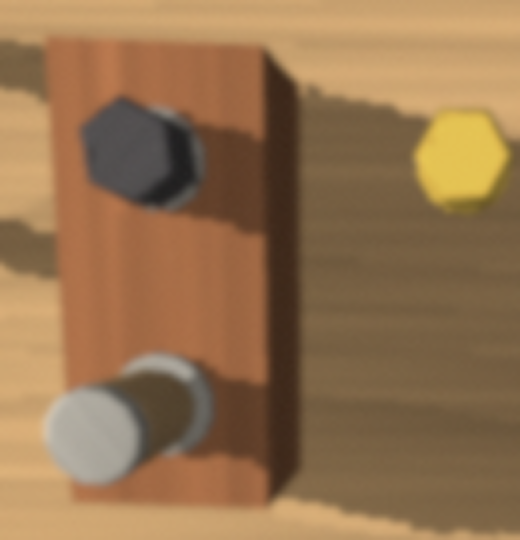

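Run:
```python
from h import *
p=np.load('p_w1.npy',allow_pickle=True).item()
print('bolt',ray(p,166.2,57.5,.114).round(4))
C=[ray(p,u,v,.08) for u,v in[(146.8,29.3),(200.8,31.8),(202.5,146.3),(153,145)]]
c=np.mean(C,0);ax=(C[0]+C[1]-C[2]-C[3])/2;print(c.round(4),np.linalg.norm(ax),np.linalg.norm(C[0]-C[1]),np.degrees(np.arctan2(ax[1],ax[0])))
a=ax/np.linalg.norm(ax);print('holes',(c-a*.034).round(4),(c+a*.034).round(4))
plan([0.4537,0.3735,0.20],-90)
```

```text
bolt [0.5211 0.371  0.114 ]
[0.4872 0.371  0.08  ] 0.12854767989897417 0.059678137922951596 -1.4936665240978226
holes [0.4532 0.3719 0.08  ] [0.5212 0.3701 0.08  ]
t 2.8 pos [0.4127 0.2806 0.3018] yaw -89.38 F [0.3 0.2 0. ] op 0.0598
shift cm in present tool axes [-9.18 -4.26 10.21] world d cm [  4.1    9.29 -10.18] rot [0.006  0.0056 0.0108]
```

apply_moves --pt "6 -4.5 -2 2 0.006 0.006 0.011" --pt "6 -4.5 -2 2 0 0 0" --pt "6 0 0 3 0 0 0" --pt "6 0 0 2 0 0 0" --pt "6 0 0 0 0 0 0" --pt "6 0 0 0 0 0 0"

```text
time: 3.4
position: [0.4588, 0.3614, 0.2095]
tool_rot: [2.203, -2.237, 0.011]
ft_force: [0.1, -0.1, 0.7]
opening: 0.0598
```

Run:
```python
from h import *
plan([0.4535,0.3728,0.108],-90)
```

```text
t 3.4 pos [0.4588 0.3614 0.2095] yaw -90.9 F [ 0.1 -0.1  0.7] op 0.0598
shift cm in present tool axes [-1.19  0.58 10.14] world d cm [ -0.53   1.14 -10.15] rot [-0.0035 -0.0062 -0.0157]
```

apply_moves --pt "6 -1.2 0.6 0 -0.003 -0.005 -0.015" --pt "6 0 0 0 0 0 0" --pt "6 0 0 2.5 0 0 0" --pt "6 0 0 2.5 0 0 0" --pt "6 0 0 2.5 0 0 0" --pt "6 0 0 2 0 0 0" --pt "6 0 0 0 0 0 0" --pt "6 0 0 0 0 0 0"

```text
time: 4.2
position: [0.4578, 0.3769, 0.1226]
tool_rot: [-2.208, 2.212, -0.008]
ft_force: [0.0, 0.0, 0.9]
opening: 0.0599
```

Run:
```python
from h import *
plan([0.4535,0.3728,0.108],-90)
```

```text
t 4.2 pos [0.4578 0.3769 0.1226] yaw -90.11 F [0.  0.  0.9] op 0.0599
shift cm in present tool axes [0.43 0.45 1.45] world d cm [-0.43 -0.41 -1.46] rot [-0.0148  0.008  -0.002 ]
```

apply_moves --pt "6 0.4 0.45 0.7 -0.013 0.007 0" --pt "6 0 0 0.7 0 0 0" --pt "6 0 0 0 0 0 0" --pt "6 0 0 0 0 0 0"

```text
time: 4.6
position: [0.4546, 0.374, 0.1115]
tool_rot: [-2.214, 2.22, -0.002]
ft_force: [0.2, -0.3, -0.3]
opening: 0.0603
```

Run:
```python
from h import *
plan([0.4535,0.3728,0.108],-90)
```

```text
t 4.6 pos [0.4546 0.374  0.1115] yaw -90.14 F [ 0.2 -0.3 -0.3] op 0.0603
shift cm in present tool axes [0.12 0.11 0.34] world d cm [-0.11 -0.12 -0.35] rot [-0.0053  0.0037 -0.0025]
```

apply_moves --pt "6 0.12 0.11 0.3 -0.005 0.004 -0.002" --pt "2 0 0 0 0 0 0" --pt "0 0 0 0 0 0 0" --pt "0 0 0 0 0 0 0" --pt "0 0 0 0 0 0 0" --pt "0 0 0 0 0 0 0" --pt "0 0 0 0 0 0 0"

```text
time: 5.3
position: [0.4538, 0.3729, 0.1089]
tool_rot: [-2.221, 2.222, -0.001]
ft_force: [0.2, -0.3, -0.2]
opening: 0.0238
```

Run:
```python
from h import *
plan([0.4535,0.3728,0.25],-90)
```

```text
t 5.3 pos [0.4538 0.3729 0.1089] yaw -90.03 F [ 0.2 -0.3 -0.2] op 0.0238
shift cm in present tool axes [  0.02   0.02 -14.11] world d cm [-3.000e-02 -1.000e-02  1.411e+01] rot [-0.0007 -0.0002 -0.0005]
```

apply_moves --pt "0 0 0 -3 0 0 0" --pt "0 0 0 -4 0 0 0" --pt "0 0 0 -4 0 0 0" --pt "0 0 0 -4 0 0 0" --pt "0 4 0 0 0 0 0" --pt "0 4 -1 0 0 0 0" --pt "0 4 -1 0 0 0 0" --pt "0 4 -1 0 0 0 0" --pt "0 3 0 0 0 0 0" --pt "0 0 0 0 0 0 0"

```text
time: 6.3
position: [0.4825, 0.1771, 0.2625]
tool_rot: [2.224, -2.213, -0.002]
ft_force: [-0.5, 0.5, -0.9]
opening: 0.0236
```

Run:
```python
from h import *
plan([0.49,0.17,0.23],-90)
im,p=snap('wrist','w2');np.save('p_w2.npy',p,allow_pickle=True)
```

```text
t 6.3 pos [0.4825 0.1771 0.2625] yaw -89.72 F [-0.5  0.5 -0.9] op 0.0236
shift cm in present tool axes [ 0.7  -0.76  3.25] world d cm [ 0.75 -0.71 -3.25] rot [ 0.0033 -0.0018  0.0049]
```

View pics/w2.png

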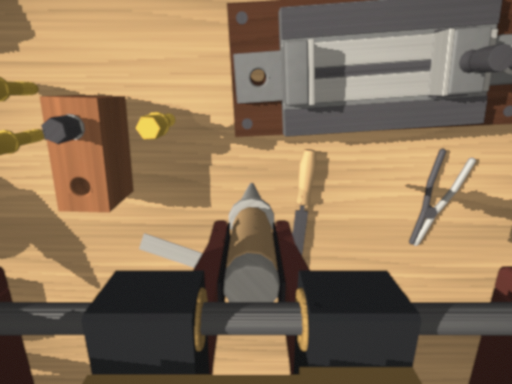

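Run:
```python
from h import *
im=cv2.imread('pics/w2.png')
o=cv2.resize(im[0:145,222:342],None,fx=4,fy=4,interpolation=cv2.INTER_CUBIC);cv2.imwrite('pics/crop3.png',o)
```

```text
(no output)
```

View pics/crop3.png

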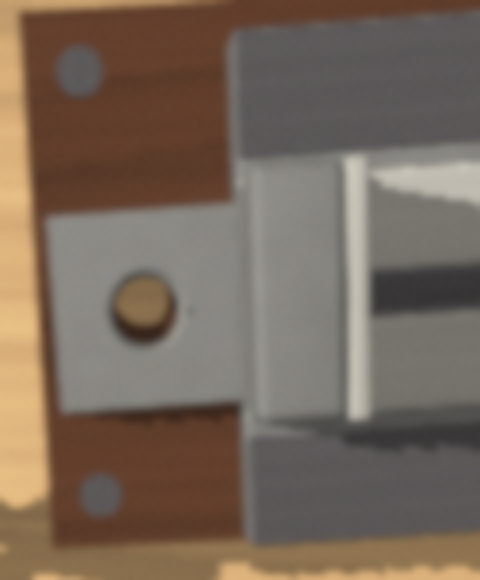

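Run:
```python
from h import *
p=np.load('p_w2.npy',allow_pickle=True).item()
A=ray(p,227.3,3.4,.055);B=ray(p,234.8,136,.055);print(A.round(4),B.round(4),np.linalg.norm(A-B))
S=ray(p,241.3,17.3,.055);T=ray(p,247.1,123.6,.055);print(S.round(4),T.round(4),(S+T)/2)
d=(A-B)/np.linalg.norm(A-B); yy=np.array([-d[1],d[0],0]);print('mount x dir deg',np.degrees(np.arctan2(d[1],d[0])))
d2=(S-T)/np.linalg.norm(S-T);print(np.degrees(np.arctan2(d2[1],d2[0])))
print('mount hole',(A+B)/2-yy*.03)
E_=[ray(p,222+x/4-.4,y/4-.4,.067) for x,y in[(45,217),(62,412),(143,308)]]
print('ear',[e.round(4) for e in E_],np.linalg.norm(E_[0]-E_[1]))
print('tip',ray(p,252,184,.1616),'fixedjaw face top ends',ray(p,222+355/4,155/4,.103),ray(p,222+358/4,418/4,.103))
# top view check
q=camera_params('top');s=lambda x,y:ray(q,195+x/6-.4,170+y/6-.4,.055).round(4)
print('top mount',s(44,57),s(50,350),s(747,38),s(757,330)); print('pivot',ray(q,195+693/6-.4,170+175/6-.4,.075))
```

```text
[0.6461 0.2026 0.055 ] [0.5083 0.1963 0.055 ] 0.13792140801986844
[0.6332 0.1881 0.055 ] [0.5227 0.1819 0.055 ] [0.57796823 0.18500131 0.055     ]
mount x dir deg 2.6007353868819316
3.1943059092101938
mount hole [0.57858247 0.16948159 0.055     ]
ear [array([0.5964, 0.1968, 0.067 ]), array([0.5468, 0.1928, 0.067 ]), array([0.5739, 0.1708, 0.067 ])] 0.04976958981093533
tip [0.48261509 0.17651774 0.1616    ] fixedjaw face top ends [0.60654553 0.1220778  0.103     ] [0.54704962 0.11768793 0.103     ]
top mount [0.6485 0.2007 0.055 ] [0.5108 0.1912 0.055 ] [ 0.667  -0.1281  0.055 ] [ 0.5292 -0.1335  0.055 ]
pivot [ 0.59709345 -0.10133694  0.075     ]
```

apply_moves --pt "0 0.3 -2.5 0 0.003 -0.002 0.005" --pt "0 0.2 -3 0 0 0 0" --pt "0 0 -3 2 0 0 0" --pt "0 0 -0.8 2 0 0 0" --pt "0 0 0 1.5 0 0 0" --pt "0 0 0 0 0 0 0" --pt "0 0 0 0 0 0 0"

```text
time: 7.05
position: [0.5769, 0.1855, 0.2061]
tool_rot: [-2.23, 2.205, 0.007]
ft_force: [0.6, 0.8, -1.6]
opening: 0.0236
```

Run:
```python
from h import *
plan([0.5765,0.1703,0.18],-90)
```

```text
t 7.05 pos [0.5769 0.1855 0.2061] yaw -89.37 F [ 0.6  0.8 -1.6] op 0.0236
shift cm in present tool axes [1.54 0.06 2.6 ] world d cm [-0.04 -1.52 -2.61] rot [-0.0005  0.0069  0.0111]
```

apply_moves --pt "0 1.5 0 0.5 0 0.006 0.011" --pt "0 0 0 1 0 0 0" --pt "0 0 0 0.5 0 0 0" --pt "0 0 0 0 0 0 0"

```text
time: 7.45
position: [0.5772, 0.1706, 0.1869]
tool_rot: [-2.219, 2.219, -0.003]
ft_force: [0.9, -0.2, -1.9]
opening: 0.0237
```

Run:
```python
from h import *
plan([0.5765,0.1703,0.18],-90)
```

```text
t 7.45 pos [0.5772 0.1706 0.1869] yaw -89.98 F [ 0.9 -0.2 -1.9] op 0.0237
shift cm in present tool axes [0.03 0.07 0.69] world d cm [-0.07 -0.03 -0.69] rot [-0.0038  0.001   0.0003]
```

apply_moves --pt "0 0 0.05 1 -0.003 0 0" --pt "0 0 0 1 0 0 0" --pt "0 0 0 1 0 0 0" --pt "0 0 0 0.8 0 0 0" --pt "0 0 0 0 0 0 0"

```text
time: 7.95
position: [0.5765, 0.1707, 0.1455]
tool_rot: [-2.221, 2.22, 0.001]
ft_force: [-0.2, -0.8, -1.6]
opening: 0.0236
```

Run:
```python
from h import *
plan([0.5765,0.1703,0.14],-90)
```

```text
t 7.95 pos [0.5765 0.1707 0.1455] yaw -89.98 F [-0.2 -0.8 -1.6] op 0.0236
shift cm in present tool axes [ 0.04 -0.    0.55] world d cm [ 0.   -0.04 -0.55] rot [-0.0005  0.0011  0.0004]
```

apply_moves --pt "0 0 -0.05 0.8 0 0 0" --pt "0 0 -0.05 0.8 0 0 0" --pt "0 0 0 0.8 0 0 0" --pt "0 0 0 0 0 0 0"

```text
time: 8.35
position: [0.5772, 0.17, 0.1194]
tool_rot: [2.221, -2.221, -0.0]
ft_force: [0.4, -0.1, -3.1]
opening: 0.0234
```

Run:
```python
from h import *
plan([0.5785,0.1703,0.107],-90)
```

```text
t 8.35 pos [0.5772 0.17   0.1194] yaw -89.99 F [ 0.4 -0.1 -3.1] op 0.0234
shift cm in present tool axes [-0.03 -0.13  1.24] world d cm [ 0.13  0.03 -1.24] rot [ 0.0006 -0.0002  0.0002]
```

apply_moves --pt "0 0 -0.1 0.6 0 0 0" --pt "0 0 -0.05 0.5 0 0 0" --pt "0 0 0 0.3 0 0 0" --pt "0 0 0 0 0 0 0"

```text
time: 8.75
position: [0.5788, 0.1701, 0.1041]
tool_rot: [2.221, -2.221, -0.001]
ft_force: [-1.0, -1.4, -2.5]
opening: 0.0236
```

Run:
```python
from h import *
plan([0.5785,0.1703,0.107],-90)
```

```text
t 8.75 pos [0.5788 0.1701 0.1041] yaw -89.99 F [-1.  -1.4 -2.5] op 0.0236
shift cm in present tool axes [-0.02  0.03 -0.29] world d cm [-0.03  0.02  0.29] rot [ 0.0008 -0.0001  0.0001]
```

apply_moves --pt "0 0 -0.15 0 0 0 0" --pt "0 0 -0.15 0 0 0 0" --pt "0 0 -0.15 0 0 0 0"

```text
time: 9.05
position: [0.5807, 0.1701, 0.1039]
tool_rot: [2.218, -2.217, -0.005]
ft_force: [-6.1, -1.7, 2.7]
opening: 0.0237
```

apply_moves --pt "0 0 0.05 0 0 0 0" --pt "0 0 0 -1 0 0 0" --pt "0 0 0 -3 0 0 0" --pt "0 0 0 -4 0 0 0" --pt "0 0 0 -4 0 0 0" --pt "0 0 0 -2 0 0 0" --pt "0 0 0 0 0 0 0"

```text
time: 9.75
position: [0.5842, 0.1724, 0.2539]
tool_rot: [-2.221, 2.216, 0.001]
ft_force: [-0.3, 0.9, -2.0]
opening: 0.0235
```

Run:
```python
from h import *
plan([0.4535,0.3725,0.25],-90)
```

```text
t 9.75 pos [0.5842 0.1724 0.2539] yaw -89.88 F [-0.3  0.9 -2. ] op 0.0235
shift cm in present tool axes [-20.04  13.03   0.43] world d cm [-13.07  20.01  -0.39] rot [-0.0025  0.0035  0.0022]
```

apply_moves --pt "0 -4 2.5 0 0 0 0" --pt "0 -4 2.5 0 0 0 0" --pt "0 -4 2.5 0 0 0 0" --pt "0 -4 2.5 0 0 0 0" --pt "0 -3.5 2.5 0 0 0 0" --pt "0 0 0 0 0 0 0"

```text
time: 10.35
position: [0.4573, 0.3722, 0.2511]
tool_rot: [-2.21, 2.221, -0.0]
ft_force: [0.2, -0.1, -1.4]
opening: 0.0237
```

Run:
```python
from h import *
plan([0.4537,0.3728,0.2],-90)
```

```text
t 10.35 pos [0.4573 0.3722 0.2511] yaw -90.26 F [ 0.2 -0.1 -1.4] op 0.0237
shift cm in present tool axes [-0.03  0.4   5.11] world d cm [-0.36  0.06 -5.11] rot [-0.0062  0.0059 -0.0046]
```

apply_moves --pt "0 -0.05 0.4 1.5 -0.006 0.006 -0.004" --pt "0 0 0 1.5 0 0 0" --pt "0 0 0 1.5 0 0 0" --pt "0 0 0 0.5 0 0 0" --pt "0 0 0 0 0 0 0"

```text
time: 10.85
position: [0.4531, 0.37, 0.1929]
tool_rot: [2.217, -2.218, 0.001]
ft_force: [0.4, -0.5, -1.9]
opening: 0.0236
```

Run:
```python
from h import *
plan([0.4537,0.3728,0.109],-90)
```

```text
t 10.85 pos [0.4531 0.37   0.1929] yaw -90.01 F [ 0.4 -0.5 -1.9] op 0.0236
shift cm in present tool axes [-0.32 -0.09  8.39] world d cm [ 0.06  0.28 -8.39] rot [ 0.0035 -0.0042 -0.0002]
```

apply_moves --pt "0 -0.32 -0.05 0.3 0.003 -0.004 0" --pt "0 0 0 1.5 0 0 0" --pt "0 0 0 2 0 0 0" --pt "0 0 0 2 0 0 0" --pt "0 0 0 0.5 0 0 0" --pt "0 0 0 0 0 0 0"

```text
time: 11.45
position: [0.4555, 0.3725, 0.1263]
tool_rot: [-2.216, 2.224, -0.0]
ft_force: [-0.5, -0.5, -1.7]
opening: 0.0237
```

Run:
```python
from h import *
plan([0.4537,0.3728,0.109],-90)
```

```text
t 11.45 pos [0.4555 0.3725 0.1263] yaw -90.19 F [-0.5 -0.5 -1.7] op 0.0237
shift cm in present tool axes [-0.03  0.18  1.73] world d cm [-0.18  0.03 -1.73] rot [-0.0017  0.0014 -0.0033]
```

apply_moves --pt "0 0 0.18 0.6 0 0 -0.003" --pt "0 0 0 0.6 0 0 0" --pt "0 0 0 0.5 0 0 0" --pt "0 0 0 0.3 0 0 0" --pt "0 0 0 0 0 0 0"

```text
time: 11.95
position: [0.4552, 0.374, 0.1092]
tool_rot: [-2.216, 2.217, -0.003]
ft_force: [0.1, -0.4, -1.4]
opening: 0.0234
```

Run:
```python
from h import *
plan([0.4537,0.3728,0.109],-90)
```

```text
t 11.95 pos [0.4552 0.374  0.1092] yaw -90.03 F [ 0.1 -0.4 -1.4] op 0.0234
shift cm in present tool axes [0.12 0.15 0.02] world d cm [-0.15 -0.12 -0.02] rot [-0.0065  0.0039 -0.0005]
```

apply_moves --pt "0 0.1 0.15 0.1 -0.006 0.004 0" --pt "3 0 0 0 0 0 0" --pt "6 0 0 0 0 0 0" --pt "6 0 0 0 0 0 0" --pt "6 0 0 -2 0 0 0" --pt "6 0 0 -4 0 0 0" --pt "6 0 0 -4 0 0 0" --pt "6 0 -3 0 0 0 0" --pt "6 0 -3 0 0 0 0" --pt "6 0 0 0 0 0 0"

```text
time: 12.95
position: [0.5149, 0.3736, 0.2126]
tool_rot: [-2.222, 2.219, -0.001]
ft_force: [0.5, -0.4, -0.5]
opening: 0.0602
```

Run:
```python
from h import *
plan([0.5211,0.3705,0.086],-90)
```

```text
t 12.95 pos [0.5149 0.3736 0.2126] yaw -89.92 F [ 0.5 -0.4 -0.5] op 0.0602
shift cm in present tool axes [ 0.31 -0.6  12.66] world d cm [  0.62  -0.31 -12.66] rot [-0.0011  0.0006  0.0014]
```

apply_moves --pt "5 0.3 -0.6 2 0 0 -0.12" --pt "5 0 0 3 0 0 0" --pt "5 0 0 2.5 0 0 0" --pt "5 0 0 1.5 0 0 0" --pt "5 0 0 0 0 0 0"

```text
time: 13.45
position: [0.519, 0.3715, 0.1197]
tool_rot: [-2.357, 2.075, 0.002]
ft_force: [-0.3, -0.7, -0.1]
opening: 0.0502
```

Run:
```python
from h import *
plan([0.5211,0.3705,0.086],-83)
```

```text
t 13.45 pos [0.519  0.3715 0.1197] yaw -82.73 F [-0.3 -0.7 -0.1] op 0.0502
shift cm in present tool axes [ 0.13 -0.2   3.37] world d cm [ 0.21 -0.1  -3.37] rot [-0.0001  0.0019  0.0047]
```

apply_moves --pt "5 0.13 -0.2 1.2 0 0.002 0" --pt "5 0 0 1.2 0 0 0" --pt "5 0 0 0.8 0 0 0" --pt "5 0 0 0 0 0 0"

```text
time: 13.85
position: [0.5215, 0.3717, 0.0875]
tool_rot: [-2.356, 2.074, -0.001]
ft_force: [1.1, 0.1, -0.3]
opening: 0.0498
```

Run:
```python
from h import *
plan([0.5211,0.3705,0.086],-83)
```

```text
t 13.85 pos [0.5215 0.3717 0.0875] yaw -82.7 F [ 1.1  0.1 -0.3] op 0.0498
shift cm in present tool axes [0.11 0.06 0.15] world d cm [-0.04 -0.12 -0.15] rot [-0.0024  0.0012  0.0052]
```

apply_moves --pt "3.5 0.1 0.05 0.1 -0.002 0.001 0.005" --pt "1 0 0 0 0 0 0" --pt "0 0 0 0 0 0 0" --pt "0 0 0 0 0 0 0" --pt "0 0 0 0 0 0 0" --pt "0 0 0 0 0 0 0"

```text
time: 14.45
position: [0.5216, 0.371, 0.0878]
tool_rot: [-2.351, 2.081, -0.001]
ft_force: [-0.5, -0.2, -1.4]
opening: 0.0247
```

Run:
```python
from h import *
plan([0.5211,0.3705,0.22],-83)
```

```text
t 14.45 pos [0.5216 0.371  0.0878] yaw -83.02 F [-0.5 -0.2 -1.4] op 0.0247
shift cm in present tool axes [  0.03   0.03 -13.22] world d cm [-0.05 -0.05 13.22] rot [-0.0018  0.0009 -0.0004]
```

apply_moves --pt "0 0 0 -3 0 0 0" --pt "0 0 0 -4 0 0 0" --pt "0 0 0 -4 0 0 0" --pt "0 0 0 -2 0 0 0.12" --pt "0 4 -1 0 0 0 0" --pt "0 4 -1.5 0 0 0 0" --pt "0 4 -1.5 0 0 0 0" --pt "0 4 -1.5 0 0 0 0" --pt "0 3 0 0 0 0 0" --pt "0 0 0 0 0 0 0"

```text
time: 15.45
position: [0.5762, 0.1762, 0.2215]
tool_rot: [-2.224, 2.218, 0.002]
ft_force: [-0.9, -0.3, -0.5]
opening: 0.0243
```

Run:
```python
from h import *
plan([0.5797,0.1702,0.17],-90)
```

```text
t 15.45 pos [0.5762 0.1762 0.2215] yaw -89.85 F [-0.9 -0.3 -0.5] op 0.0243
shift cm in present tool axes [ 0.61 -0.34  5.15] world d cm [ 0.35 -0.6  -5.15] rot [0.0001 0.0013 0.0027]
```

apply_moves --pt "0 0.6 -0.3 1.5 0 0 0.002" --pt "0 0 0 2 0 0 0" --pt "0 0 0 1.5 0 0 0" --pt "0 0 0 0.5 0 0 0" --pt "0 0 0 0 0 0 0"

```text
time: 15.95
position: [0.5783, 0.1726, 0.1616]
tool_rot: [-2.225, 2.217, 0.005]
ft_force: [-0.2, -0.3, -1.2]
opening: 0.0247
```

Run:
```python
from h import *
plan([0.5793,0.1702,0.15],-90)
```

```text
t 15.95 pos [0.5783 0.1726 0.1616] yaw -89.8 F [-0.2 -0.3 -1.2] op 0.0247
shift cm in present tool axes [ 0.25 -0.1   1.16] world d cm [ 0.1  -0.24 -1.16] rot [0.0012 0.0029 0.0035]
```

apply_moves --pt "0 0.25 -0.1 0.5 0.001 0.003 0.003" --pt "0 0 0 0.4 0 0 0" --pt "0 0 0 0 0 0 0" --pt "0 0 0 0 0 0 0"

```text
time: 16.35
position: [0.5796, 0.172, 0.1527]
tool_rot: [-2.224, 2.217, -0.0]
ft_force: [0.0, 0.5, -1.4]
opening: 0.0244
```

Run:
```python
from h import *
plan([0.5793,0.1702,0.12],-90)
im,p=snap('side','s2')
cv2.imwrite('pics/crop4.png',cv2.resize(cv2.imread('pics/s2.png')[150:340,190:340],None,fx=3,fy=3,interpolation=cv2.INTER_CUBIC))
```

```text
t 16.35 pos [0.5796 0.172  0.1527] yaw -89.84 F [ 0.   0.5 -1.4] op 0.0244
shift cm in present tool axes [0.18 0.03 3.27] world d cm [-0.03 -0.18 -3.27] rot [-0.0011  0.0007  0.0028]
```

Tip about 16 mm above the ear. Correct y and descend gently.

apply_moves --pt "0 0.2 0.03 0.3 0 0 0.003" --pt "0 0.04 0 0.5 0 0 0" --pt "0 0 0 0.5 0 0 0" --pt "0 0 0 0.4 0 0 0"

```text
time: 16.8
position: [0.5801, 0.1694, 0.1358]
tool_rot: [-2.218, 2.22, -0.003]
ft_force: [-1.2, -0.6, -2.3]
opening: 0.0245
```

Run:
```python
from h import *
plan([0.5793,0.1702,0.12],-90)
```

```text
t 16.8 pos [0.5801 0.1694 0.1358] yaw -90.06 F [-1.2 -0.6 -2.3] op 0.0245
shift cm in present tool axes [-0.08  0.08  1.58] world d cm [-0.08  0.08 -1.58] rot [-0.0035  0.0012 -0.001 ]
```

apply_moves --pt "0 -0.06 0.07 0.2 -0.003 0 0" --pt "0 0 0 0.4 0 0 0" --pt "0 0 0 0.4 0 0 0" --pt "0 0 0 0.4 0 0 0"

```text
time: 17.2
position: [0.5792, 0.17, 0.1202]
tool_rot: [-2.22, 2.222, 0.002]
ft_force: [0.1, 0.6, -1.7]
opening: 0.0247
```

Run:
```python
from h import *
plan([0.5793,0.1702,0.12],-90)
```

```text
t 17.2 pos [0.5792 0.17   0.1202] yaw -90.06 F [ 0.1  0.6 -1.7] op 0.0247
shift cm in present tool axes [-0.02 -0.01  0.02] world d cm [ 0.01  0.02 -0.02] rot [ 0.0004  0.0012 -0.0011]
```

apply_moves --pt "0 0 0 0.8 0 0 0" --pt "0 0 0 1 0 0 0" --pt "0 0 0 1 0 0 0" --pt "0 0 0 0.8 0 0 0" --pt "0 0 0 0.4 0 0 0" --pt "0 0 0 0 0 0 0"

```text
time: 17.8
position: [0.5783, 0.1698, 0.075]
tool_rot: [2.22, -2.221, -0.004]
ft_force: [0.1, 0.8, -1.1]
opening: 0.0243
```

Run:
```python
from h import *
plan([0.5793,0.1702,0.0755],-90)
```

```text
t 17.8 pos [0.5783 0.1698 0.075 ] yaw -90.05 F [ 0.1  0.8 -1.1] op 0.0243
shift cm in present tool axes [-0.04 -0.1  -0.05] world d cm [0.1  0.04 0.05] rot [ 0.0025  0.0007 -0.0009]
```

apply_moves --pt "0 0 0 0.2 0 0 0" --pt "4 0 0 0 0 0 0" --pt "6 0 0 0 0 0 0" --pt "6 0 0 -2 0 0 0" --pt "6 0 0 -4 0 0 0" --pt "6 0 0 -5 0 0 0" --pt "6 0 0 -5 0 0 0" --pt "6 4 2 -4 0 0 0" --pt "6 4 3 -2 0 0 0" --pt "6 4 3 0 0 0 0"

```text
time: 18.8
position: [0.5041, 0.0694, 0.2944]
tool_rot: [-2.229, 2.192, 0.015]
ft_force: [0.9, -1.1, 1.0]
opening: 0.0599
```

apply_moves --pt "6 4 1 0 0 0 0" --pt "6 3 1 0 0 0 0" --pt "8 4 0 0 0 0 0" --pt "8 3 0 0 0 0 0" --pt "8 0 0 0 0 0 0" --pt "8 0 0 0 0 0 0"

```text
time: 19.4
position: [0.4821, -0.0813, 0.2971]
tool_rot: [-2.221, 2.198, -0.003]
ft_force: [-0.6, -0.2, 0.4]
opening: 0.0798
```

Run:
```python
from h import *
plan([0.47,-.05,0.30],-90)
im,p=snap('wrist','w3');np.save('p_w3.npy',p,allow_pickle=True)
```

```text
t 19.4 pos [ 0.4821 -0.0813  0.2971] yaw -89.42 F [-0.6 -0.2  0.4] op 0.0798
shift cm in present tool axes [-3.14  1.18 -0.27] world d cm [-1.21  3.13  0.29] rot [-0.0132  0.0106  0.01  ]
```

View pics/w3.png

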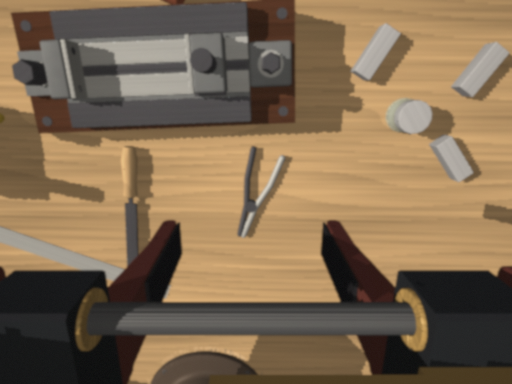

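```bash
cat >> h.py <<'E'
def blanks(im,p,box,zt=.022,smax=40,vmin=120,amin=300):
    """im RGB; grey bars in pixel box -> list of centre, sizes, long-axis angle deg, pixel"""
    hsv=cv2.cvtColor(im,cv2.COLOR_RGB2HSV); m=((hsv[...,1]<smax)&(hsv[...,2]>vmin)).astype(np.uint8)
    w=np.zeros_like(m);x0,y0,x1,y1=box;w[y0:y1,x0:x1]=m[y0:y1,x0:x1]
    cs,_=cv2.findContours(cv2.morphologyEx(w,cv2.MORPH_OPEN,np.ones((3,3),np.uint8)),cv2.RETR_EXTERNAL,cv2.CHAIN_APPROX_NONE)
    for c in cs:
        if cv2.contourArea(c)<amin: continue
        P=np.array([ray(p,u,v,zt)[:2] for u,v in c[:,0]],np.float32)*1000
        (cx,cy),(a,b),t=cv2.minAreaRect(P)
        if a<b:t+=90;a,b=b,a
        print('pix',c[:,0].mean(0).round(0),'c mm',round(cx,1),round(cy,1),'size',round(a,1),round(b,1),'ang',round((t+90)%180-90,1))
E
python3 - <<'E'
from h import *
im=cv2.imread('pics/w3.png')[:,:,::-1];p=np.load('p_w3.npy',allow_pickle=True).item()
blanks(im,p,(330,0,512,190))
r=lambda u,v,z:ray(p,u,v,z).round(4)
print('blt',r(28,71,.101))
cv2.imwrite('pics/crop5.png',np.vstack([cv2.resize(cv2.imread('pics/w3.png')[0:140,10:310],None,fx=2.6,fy=2.6,interpolation=cv2.INTER_CUBIC),cv2.resize(cv2.imread('pics/w3.png')[15:100,340:512],(780,220),interpolation=cv2.INTER_CUBIC)]))
E
```

```text
pix [451. 158.] c mm 474.2 -359.9 size 74.1 29.1 ang 38.4
pix [410. 116.] c mm 531.4 -292.0 size 58.8 42.5 ang -89.4
pix [480.  69.] c mm 591.6 -374.0 size 69.8 32.2 ang -32.9
pix [375.  52.] c mm 611.4 -236.0 size 67.4 27.0 ang -30.5
blt [0.5804 0.1636 0.101 ]
```

View pics/crop5.png

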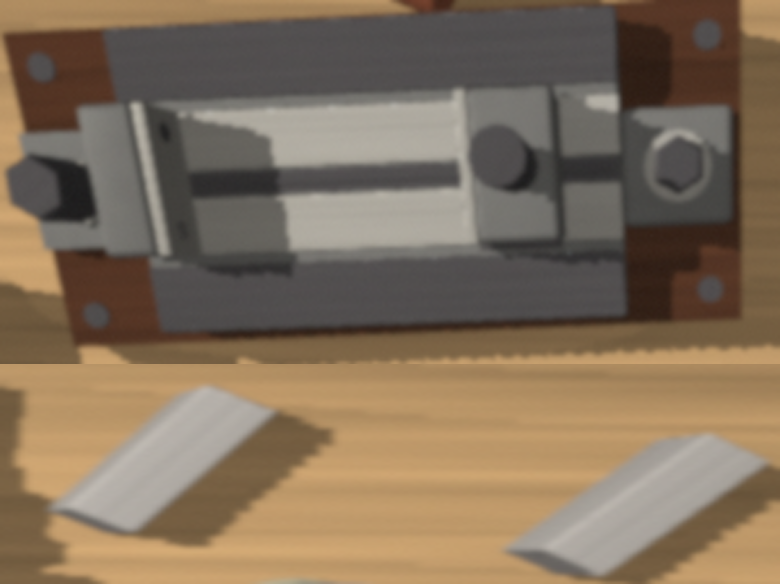

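Run:
```python
from h import *
p=np.load('p_w3.npy',allow_pickle=True).item()
r=lambda x,y,z:ray(p,10+x/2.6-.3,y/2.6-.3,z)
print('bolt',r(33,187,.101))
BL,BR,TL=r(75,343,.055),r(740,318,.055),r(5,35,.055)
print(BL,BR,TL,np.linalg.norm(BL-BR),np.linalg.norm(TL-BL)); d=BL-BR;print('y axis rel deg',np.degrees(np.arctan2(-d[0],d[1])))
print('pivot',r(678,163,.101),r(678,163,.08))
a,b=r(152,18+0,.073),0
print('bed edges low',r(160,331,.073),r(626,316,.073),'up',r(106,32,.073),r(614,8,.073))
print('mov jaw top face edge',r(458,88,.103),r(474,247,.103),'fixed top edge',r(146,103,.103),r(172,256,.103))
print('post',r(500,156,.143))
```

```text
bolt [0.57970227 0.16984945 0.101     ]
[0.5093784  0.19559374 0.055     ] [ 0.52498659 -0.13255653  0.055     ] [0.64618829 0.20197686 0.055     ] 0.3285212541277901 0.1369587215405389
y axis rel deg 2.723172657200495
pivot [ 0.59133871 -0.09838019  0.101     ] [ 0.59310867 -0.09934906  0.08      ]
bed edges low [0.51772692 0.14194426 0.073     ] [ 0.52695294 -0.07728969  0.073     ] up [0.64386634 0.14570183 0.073     ] [ 0.65446377 -0.07109272  0.073     ]
mov jaw top face edge [ 0.61839095 -0.00980076  0.103     ] [ 0.55745093 -0.01351707  0.103     ] fixed top edge [0.61191126 0.11630082 0.103     ] [0.5525681 0.1146641 0.103    ]
post [ 0.5896168 -0.031988   0.143    ]
```

apply_moves --pt "8.6 0 0 0 -0.01 0.01 -0.128" --pt "8.6 0 0 0 0 0 -0.14" --pt "8.6 0 0 0 0 0 -0.14" --pt "8.6 0 0 0 0 0 -0.14" --pt "8.6 0 0 0 0 0 -0.14" --pt "8.6 0 0 0 0 0 -0.14" --pt "8.6 0 0 0 0 0 -0.14" --pt "8.6 0 0 0 0 0 -0.1" --pt "8.6 0 0 0 0 0 0"

```text
time: 20.35
position: [0.4838, -0.0658, 0.2984]
tool_rot: [-3.067, 0.664, -0.009]
ft_force: [0.3, -0.6, 0.2]
opening: 0.0859
```

Run:
```python
from h import *
plan([0.611,-.236,0.15],-31);print(read_state()['joint_pos'].round(2))
```

```text
t 20.35 pos [ 0.4838 -0.0658  0.2984] yaw -24.44 F [ 0.3 -0.6  0.2] op 0.0859
shift cm in present tool axes [18.55 10.3  14.88] world d cm [ 12.72 -17.02 -14.84] rot [-0.0047 -0.0044  0.1145]
[ 0.63  0.17 -0.67  1.78  0.11  1.23 -0.49]
```

apply_moves --pt "8.6 0 0 0 0 0 0.115" --pt "8.6 4 1.6 0 0 0 0" --pt "8.6 4 1.6 -0.5 0 0 0" --pt "8.6 4 1.6 2 0 0 0" --pt "8.6 4 1.6 4 0 0 0" --pt "8.6 3.6 1.6 4 0 0 0" --pt "8.6 0 0 4 0 0 0" --pt "8.6 0 0 0 0 0 0" --pt "8.6 0 0 0 0 0 0"

```text
time: 21.25
position: [0.6131, -0.222, 0.1728]
tool_rot: [-3.015, 0.866, -0.019]
ft_force: [0.7, 0.3, 0.7]
opening: 0.0863
```

Run:
```python
from h import *
plan([0.611,-.236,0.15],-31)
im,p=snap('wrist','w4');np.save('p_w4.npy',p,allow_pickle=True)
print('exp pix',proj(p,[.611,-.236,.022]))
blanks(im,p,(0,0,512,384))
```

```text
t 21.25 pos [ 0.6131 -0.222   0.1728] yaw -32.05 F [0.7 0.3 0.7] op 0.0863
shift cm in present tool axes [0.54 1.31 2.28] world d cm [-0.21 -1.4  -2.28] rot [-0.0082 -0.0106 -0.0184]
exp pix (np.float64(255.91387478523527), np.float64(184.15447442506795))
pix [306. 288.] c mm 594.8 -374.2 size 66.1 34.8 ang -32.5
pix [221. 261.] c mm 529.8 -291.1 size 61.8 44.1 ang 57.5
pix [258. 183.] c mm 613.4 -236.5 size 64.3 27.8 ang -30.2
pix [ 48. 167.] c mm 442.4 -107.7 size 82.0 8.8 ang -26.4
```

View pics/w4.png

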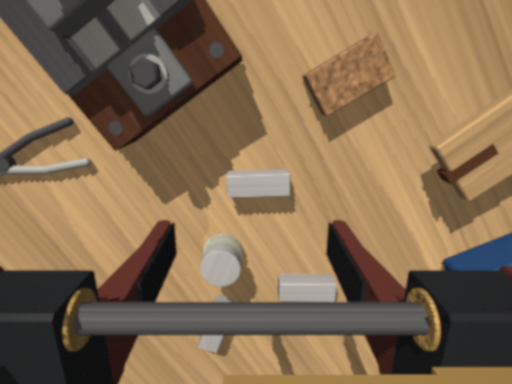

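apply_moves --pt "8.6 0.4 1.3 2 -0.008 -0.01 -0.022" --pt "8.6 0 0 4 0 0 0" --pt "8.6 0 0 4 0 0 0" --pt "8.6 0 0 2 0 0 0" --pt "8.6 0 0 0 0 0 0" --pt "8.6 0 0 0 0 0 0"

```text
time: 21.9
position: [0.6145, -0.2386, 0.0582]
tool_rot: [3.026, -0.824, 0.023]
ft_force: [0.6, 0.7, -0.1]
opening: 0.0858
```

Run:
```python
from h import *
plan([0.6125,-.2363,0.004],-30.5)
im,p=snap('wrist','w5')
blanks(im,p,(150,100,370,250))
```

```text
t 21.9 pos [ 0.6145 -0.2386  0.0582] yaw -30.44 F [ 0.6  0.7 -0.1] op 0.0858
shift cm in present tool axes [-0.37 -0.11  5.41] world d cm [-0.2   0.23 -5.42] rot [ 0.0011 -0.0155  0.001 ]
pix [248. 211.] c mm 614.1 -236.0 size 64.8 29.7 ang -30.8
```

apply_moves --pt "8.6 -0.2 0.05 1.5 0 -0.015 0" --pt "8.6 0 0 1.5 0 0 0" --pt "8.6 0 0 1 0 0 0" --pt "8.6 0 0 0.7 0 0 0" --pt "8.6 0 0 0 0 0 0"

```text
time: 22.45
position: [0.6148, -0.2394, 0.0112]
tool_rot: [3.029, -0.825, 0.008]
ft_force: [-0.2, -0.2, 0.4]
opening: 0.0862
```

Run:
```python
from h import *
plan([0.6126,-.2383,0.004],-30.7)
```

```text
t 22.45 pos [ 0.6148 -0.2394  0.0112] yaw -30.46 F [-0.2 -0.2  0.4] op 0.0862
shift cm in present tool axes [-0.25  0.01  0.72] world d cm [-0.22  0.11 -0.72] rot [ 0.0006 -0.0054  0.0042]
```

apply_moves --pt "8.6 -0.2 0 0.4 0 -0.005 0.004" --pt "8.6 -0.05 0 0.25 0 0 0" --pt "7 0 0 0 0 0 0" --pt "5 0 0 0 0 0 0" --pt "5 0 0 0 0 0 0" --pt "5 0 0 0 0 0 0"

```text
time: 23.05
position: [0.6131, -0.238, 0.0049]
tool_rot: [3.029, -0.831, 0.001]
ft_force: [-0.7, 0.4, -0.8]
opening: 0.0654
```

Run:
```python
from h import *
plan([0.6126,-.2383,0.2],-30.7)
```

```text
t 23.05 pos [ 0.6131 -0.238   0.0049] yaw -30.69 F [-0.7  0.4 -0.8] op 0.0654
shift cm in present tool axes [ -0.     0.06 -19.51] world d cm [-0.05 -0.03 19.51] rot [ 0.0003 -0.001   0.0001]
```

apply_moves --pt "5 0 0 -3 0 0 0" --pt "5 0 0 -4 0 0 0" --pt "5 0 0 -4 0 0 0" --pt "5 0 0 -4 0 0 0" --pt "5 0 0 -3 0 0 -0.1" --pt "5 0 -2 -1 0 0 -0.13" --pt "5 0 -3 0 0 0 -0.13" --pt "5 0 -4 0 0 0 -0.13" --pt "5 0 -4 0 0 0 -0.1" --pt "5 0 -4 0 0 0 0"

```text
time: 24.05
position: [0.6351, -0.0764, 0.2024]
tool_rot: [3.135, 0.101, -0.0]
ft_force: [1.0, 0.5, -0.9]
opening: 0.0659
```

Run:
```python
from h import *
plan([0.5827,.0996,0.2],2.65)
```

```text
t 24.05 pos [ 0.6351 -0.0764  0.2024] yaw 3.7 F [ 1.   0.5 -0.9] op 0.0659
shift cm in present tool axes [ -4.09 -17.9    0.15] world d cm [-5.24 17.6  -0.24] rot [0.0052 0.0002 0.0184]
```

apply_moves --pt "5 -0.8 -3.6 0 0.005 0 0.018" --pt "5 -0.8 -3.6 0 0 0 0" --pt "5 -0.8 -3.6 0 0 0 0" --pt "5 -0.8 -3.6 0 0 0 0" --pt "5 -0.8 -3 0 0 0 0" --pt "5 0 0 3 0 0 0" --pt "5 0 0 3 0 0 0" --pt "5 0 0 0 0 0 0"

```text
time: 24.85
position: [0.5821, 0.1121, 0.1439]
tool_rot: [-3.137, -0.092, -0.008]
ft_force: [0.1, -0.5, -1.3]
opening: 0.0657
```

Run:
```python
from h import *
plan([0.5827,.0996,0.080],2.65)
```

```text
t 24.85 pos [0.5821 0.1121 0.1439] yaw 3.35 F [ 0.1 -0.5 -1.3] op 0.0657
shift cm in present tool axes [-0.04  1.27  6.38] world d cm [ 0.06 -1.25 -6.39] rot [-0.0031 -0.0049  0.0123]
```

apply_moves --pt "5 0 1.25 0 -0.003 -0.005 0.012" --pt "5 0 0 1.2 0 0 0" --pt "5 0 0 1.2 0 0 0" --pt "5 0 0 1 0 0 0" --pt "5 0 0 0 0 0 0"

```text
time: 25.35
position: [0.5851, 0.0965, 0.1106]
tool_rot: [3.14, 0.065, 0.005]
ft_force: [0.0, -0.5, -1.1]
opening: 0.0658
```

Run:
```python
from h import *
plan([0.5827,.0996,0.080],2.65)
```

```text
t 25.35 pos [0.5851 0.0965 0.1106] yaw 2.39 F [ 0.  -0.5 -1.1] op 0.0658
shift cm in present tool axes [-0.24 -0.32  3.06] world d cm [-0.24  0.31 -3.06] rot [ 0.0007 -0.0033 -0.0046]
```

apply_moves --pt "5 -0.22 -0.25 0.8 0 -0.003 -0.004" --pt "5 0 0 0.8 0 0 0" --pt "5 0 0 0.7 0 0 0" --pt "5 0 0 0 0 0 0"

```text
time: 25.75
position: [0.5827, 0.0996, 0.0858]
tool_rot: [3.14, 0.073, 0.0]
ft_force: [-0.4, -0.1, -2.2]
opening: 0.0655
```

Run:
```python
from h import *
plan([0.5827,.0996,0.0785],2.65)
```

```text
t 25.75 pos [0.5827 0.0996 0.0858] yaw 2.66 F [-0.4 -0.1 -2.2] op 0.0655
shift cm in present tool axes [-0.   -0.    0.73] world d cm [-0.    0.   -0.73] rot [ 0.0003 -0.0002  0.0002]
```

apply_moves --pt "5 0 0 0.4 0 0 0" --pt "5 0 0 0.3 0 0 0" --pt "5 0 0 0.1 0 0 0" --pt "5 0 0 0 0 0 0"

```text
time: 26.15
position: [0.5832, 0.1, 0.0778]
tool_rot: [3.141, 0.073, 0.002]
ft_force: [0.1, -0.5, -0.8]
opening: 0.0657
```

Run:
```python
from h import *
plan([0.5827,.0996,0.0785],2.65)
```

```text
t 26.15 pos [0.5832 0.1    0.0778] yaw 2.68 F [ 0.1 -0.5 -0.8] op 0.0657
shift cm in present tool axes [-0.05  0.04 -0.07] world d cm [-0.05 -0.04  0.07] rot [ 0.0002 -0.0011  0.0005]
```

apply_moves --pt "8 0 0 0 0 0 0" --pt "8 0 0 -1 0 0 0" --pt "8 0 0 -3 0 0 0" --pt "8 0 0 -4 0 0 0" --pt "8.6 0 0 -4 0 0 0" --pt "8.6 0 4.5 -1 0 0 0" --pt "8.6 0 4.5 0 0 0 0" --pt "8.6 0 4.5 0 0 0 0" --pt "8.6 0 4.5 0 0 0 0" --pt "8.6 0 4.5 0 0 0 0"

```text
time: 27.15
position: [0.597, -0.1206, 0.2229]
tool_rot: [-3.137, -0.101, -0.019]
ft_force: [1.4, 0.2, 0.6]
opening: 0.0857
```

apply_moves --pt "8.6 0 4.5 0 0 0 0" --pt "8.6 0 4.5 0 0 0 0" --pt "8.6 0 4.5 0 0 0 0" --pt "8.6 0 4 0 0 0 0" --pt "8.6 0 0 0 0 0 0.13" --pt "8.6 0 0 0 0 0 0.13" --pt "8.6 0 0 0 0 0 0.13" --pt "8.6 0 0 0 0 0 0.13" --pt "8.6 0 0 0 0 0 0.09" --pt "8.6 0 0 0 0 0 0"

```text
time: 28.15
position: [0.6062, -0.3147, 0.2322]
tool_rot: [-3.005, 0.9, -0.032]
ft_force: [-0.0, 0.5, -0.6]
opening: 0.086
```

Run:
```python
from h import *
plan([0.592,-.3785,0.12],-32.5)
```

```text
t 28.15 pos [ 0.6062 -0.3147  0.2322] yaw -33.35 F [-0.   0.5 -0.6] op 0.086
shift cm in present tool axes [ 2.12  6.23 11.19] world d cm [ -1.42  -6.38 -11.22] rot [-0.0103 -0.0183 -0.0147]
```

apply_moves --pt "8.6 1 3 2 -0.01 -0.018 -0.014" --pt "8.6 1 3 2 0 0 0" --pt "8.6 0 0 3 0 0 0" --pt "8.6 0 0 2.5 0 0 0" --pt "8.6 0 0 0 0 0 0" --pt "8.6 0 0 0 0 0 0"

```text
time: 28.75
position: [0.5933, -0.3775, 0.1407]
tool_rot: [-3.024, 0.85, -0.012]
ft_force: [-0.2, 0.0, 1.5]
opening: 0.0859
```

Run:
```python
from h import *
plan([0.592,-.3785,0.06],-32.5)
im,p=snap('wrist','w6')
blanks(im,p,(130,60,390,270))
```

```text
t 28.75 pos [ 0.5933 -0.3775  0.1407] yaw -31.4 F [-0.2  0.   1.5] op 0.0859
shift cm in present tool axes [-0.12  0.17  8.07] world d cm [-0.13 -0.1  -8.07] rot [-0.0022 -0.0073  0.0191]
pix [142. 222.] c mm 478.9 -360.3 size 67.2 22.4 ang 37.7
pix [252. 180.] c mm 593.7 -378.1 size 64.5 27.6 ang -32.9
pix [142. 133.] c mm 533.2 -293.3 size 46.9 24.8 ang 52.1
```

apply_moves --pt "8.6 0.05 0.2 3 -0.002 -0.007 0.022" --pt "8.6 0 0 4 0 0 0" --pt "8.6 0 0 3 0 0 0" --pt "8.6 0 0 0 0 0 0" --pt "8.6 0 0 0 0 0 0"

```text
time: 29.3
position: [0.6002, -0.3808, 0.0501]
tool_rot: [3.014, -0.876, 0.024]
ft_force: [-0.4, -0.3, 0.4]
opening: 0.086
```

Run:
```python
from h import *
plan([0.5927,-.3796,0.004],-32.7)
im,p=snap('wrist','w7')
blanks(im,p,(150,100,370,290))
```

```text
t 29.3 pos [ 0.6002 -0.3808  0.0501] yaw -32.4 F [-0.4 -0.3  0.4] op 0.086
shift cm in present tool axes [-0.77  0.31  4.59] world d cm [-0.75  0.12 -4.61] rot [-0.0016 -0.0156  0.0052]
pix [241. 218.] c mm 594.4 -377.0 size 64.5 29.7 ang -32.9
```

apply_moves --pt "8.6 -0.75 0.3 1 -0.002 -0.015 0.006" --pt "8.6 0 0 1.2 0 0 0" --pt "8.6 0 0 1 0 0 0" --pt "8.6 0 0 0.5 0 0 0" --pt "8.6 0 0 0 0 0 0"

```text
time: 29.85
position: [0.5941, -0.3808, 0.0157]
tool_rot: [3.011, -0.886, 0.01]
ft_force: [-0.1, 0.1, 0.7]
opening: 0.0861
```

Run:
```python
from h import *
plan([0.5928,-.3795,0.0045],-32.8)
```

```text
t 29.85 pos [ 0.5941 -0.3808  0.0157] yaw -32.79 F [-0.1  0.1  0.7] op 0.0861
shift cm in present tool axes [-0.19 -0.04  1.12] world d cm [-0.13  0.13 -1.12] rot [ 0.0007 -0.0066  0.0002]
```

apply_moves --pt "8.6 -0.18 0 0.5 0 -0.006 0" --pt "8.6 0 0 0.5 0 0 0" --pt "8.6 0 0 0.15 0 0 0" --pt "7 0 0 0 0 0 0" --pt "5 0 0 0 0 0 0" --pt "5 0 0 0 0 0 0" --pt "5 0 0 0 0 0 0"

```text
time: 30.55
position: [0.5929, -0.3797, 0.0034]
tool_rot: [3.013, -0.886, 0.0]
ft_force: [0.1, -1.2, -0.6]
opening: 0.0659
```

Run:
```python
from h import *
plan([0.5928,-.3795,0.2],-32.8)
```

```text
t 30.55 pos [ 0.5929 -0.3797  0.0034] yaw -32.78 F [ 0.1 -1.2 -0.6] op 0.0659
shift cm in present tool axes [-1.000e-02 -1.000e-02 -1.966e+01] world d cm [-1.000e-02  2.000e-02  1.966e+01] rot [ 0.0004 -0.0003  0.0004]
```

apply_moves --pt "5 0 0 -3 0 0 0" --pt "5 0 0 -4 0 0 0" --pt "5 0 0 -4 0 0 0" --pt "5 0 0 -4 0 0 0" --pt "5 0 0 -4 0 0 -0.13" --pt "5 0 0 -1 0 0 -0.13" --pt "5 0 -3 0 0 0 -0.13" --pt "5 0 -4 0 0 0 -0.13" --pt "5 0 -4.5 0 0 0 -0.1" --pt "5 0 -4.5 0 0 0 0"

```text
time: 31.55
position: [0.6057, -0.2266, 0.2108]
tool_rot: [3.136, 0.094, -0.002]
ft_force: [0.7, -0.1, -1.6]
opening: 0.0659
```

apply_moves --pt "5 0 -4.5 0 0 0 0" --pt "5 0 -4.5 0 0 0 0" --pt "5 0 -4.5 0 0 0 0" --pt "5 0 -4.5 0 0 0 0" --pt "5 0 -4 0 0 0 0" --pt "5 0 0 0 0 0 0"

```text
time: 32.15
position: [0.5895, 0.0093, 0.2118]
tool_rot: [3.137, 0.108, 0.003]
ft_force: [0.3, 0.5, -0.8]
opening: 0.0654
```

Run:
```python
from h import *
plan([0.584,.0725,0.2],2.65)
```

```text
t 32.15 pos [0.5895 0.0093 0.2118] yaw 3.94 F [ 0.3  0.5 -0.8] op 0.0654
shift cm in present tool axes [-0.12 -6.35  1.16] world d cm [-0.55  6.32 -1.18] rot [ 0.003  -0.0019  0.0226]
```

apply_moves --pt "5 -0.2 -3 0 0.003 -0.002 0.023" --pt "5 0 -3 1 0 0 0" --pt "5 0 -0.3 3 0 0 0" --pt "5 0 0 3 0 0 0" --pt "5 0 0 2 0 0 0" --pt "5 0 0 0 0 0 0" --pt "5 0 0 0 0 0 0"

```text
time: 32.85
position: [0.5853, 0.073, 0.1215]
tool_rot: [3.138, 0.072, 0.007]
ft_force: [-0.2, -0.5, -1.0]
opening: 0.0656
```

Run:
```python
from h import *
plan([0.584,.0725,0.077],2.65)
```

```text
t 32.85 pos [0.5853 0.073  0.1215] yaw 2.64 F [-0.2 -0.5 -1. ] op 0.0656
shift cm in present tool axes [-0.16  0.03  4.45] world d cm [-0.13 -0.05 -4.45] rot [ 0.0024 -0.0047 -0.0002]
```

apply_moves --pt "5 -0.15 0 1 0.002 -0.004 0" --pt "5 0 0 1.2 0 0 0" --pt "5 0 0 1 0 0 0" --pt "5 0 0 0 0 0 0" --pt "5 0 0 0 0 0 0"

```text
time: 33.35
position: [0.5857, 0.0716, 0.0897]
tool_rot: [3.14, 0.069, 0.007]
ft_force: [0.3, -0.2, -0.8]
opening: 0.0658
```

Run:
```python
from h import *
plan([0.584,.0725,0.077],2.65)
```

```text
t 33.35 pos [0.5857 0.0716 0.0897] yaw 2.5 F [ 0.3 -0.2 -0.8] op 0.0658
shift cm in present tool axes [-0.18 -0.1   1.27] world d cm [-0.17  0.09 -1.27] rot [ 0.0008 -0.0045 -0.0026]
```

apply_moves --pt "5 -0.18 -0.05 0.4 0 -0.004 -0.002" --pt "5 0 0 0.4 0 0 0" --pt "5 0 0 0.35 0 0 0" --pt "5 0 0 0.1 0 0 0" --pt "5 0 0 0 0 0 0"

```text
time: 33.85
position: [0.5842, 0.0723, 0.0768]
tool_rot: [3.14, 0.072, 0.002]
ft_force: [0.6, 0.2, -1.1]
opening: 0.0657
```

Run:
```python
from h import *
plan([0.584,.0725,0.077],2.65)
```

```text
t 33.85 pos [0.5842 0.0723 0.0768] yaw 2.64 F [ 0.6  0.2 -1.1] op 0.0657
shift cm in present tool axes [-0.02 -0.02 -0.02] world d cm [-0.02  0.02  0.02] rot [ 0.0007 -0.0012 -0.0002]
```

apply_moves --pt "8 0 0 0 0 0 0" --pt "8 0 0 -1 0 0 0" --pt "8 0 0 -3 0 0 0" --pt "8 0 0 -4 0 0 0" --pt "8.6 0 0 -4 0 0 0" --pt "8.6 0 4 -3 0 0 0" --pt "8.6 -1 4.5 0 0 0 0" --pt "8.6 -1 4.5 0 0 0 0" --pt "8.6 -1 4.5 0 0 0 0" --pt "8.6 -1 4.5 0 0 0 0"

```text
time: 34.85
position: [0.5573, -0.1444, 0.2419]
tool_rot: [-3.138, -0.101, -0.019]
ft_force: [-0.7, 0.4, -0.1]
opening: 0.0856
```

apply_moves --pt "8.6 -1 4.5 0 0 0 0" --pt "8.6 -1 4.5 0 0 0 0" --pt "8.6 -1 4.5 0 0 0 0" --pt "8.6 -1 4 0 0 0 0" --pt "8.6 0 0 0 0 0 -0.13" --pt "8.6 0 0 0 0 0 -0.13" --pt "8.6 0 0 0 0 0 -0.13" --pt "8.6 0 0 0 0 0 -0.13" --pt "8.6 0 0 0 0 0 -0.09" --pt "8.6 0 0 0 0 0 0"

```text
time: 35.85
position: [0.5235, -0.3396, 0.2525]
tool_rot: [2.947, 1.05, 0.027]
ft_force: [1.1, -0.4, -0.2]
opening: 0.0857
```

Run:
```python
from h import *
plan([0.477,-.362,0.15],38)
im,p=snap('wrist','w8');np.save('p_w8.npy',p,allow_pickle=True)
blanks(im,p,(0,0,512,384))
```

```text
t 35.85 pos [ 0.5235 -0.3396  0.2525] yaw 39.24 F [ 1.1 -0.4 -0.2] op 0.0857
shift cm in present tool axes [-5.14 -1.39 10.16] world d cm [ -4.65  -2.24 -10.25] rot [ 0.018  -0.0124  0.0216]
pix [205. 142.] c mm 472.0 -364.2 size 65.7 25.2 ang 39.1
pix [281. 127.] c mm 534.1 -290.1 size 44.1 42.3 ang -50.9
```

View pics/w8.png

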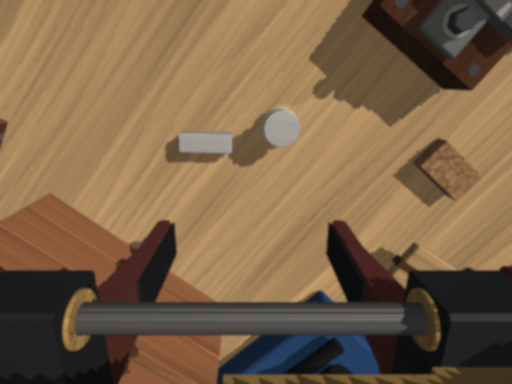

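apply_moves --pt "8.6 -3 -0.7 2 0.018 -0.012 0.008" --pt "8.6 -2.6 -0.5 3 0 0 0" --pt "8.6 0 0 4 0 0 0" --pt "8.6 0 0 4 0 0 0" --pt "8.6 0 0 0 0 0 0" --pt "8.6 0 0 0 0 0 0"

```text
time: 36.5
position: [0.474, -0.3669, 0.1242]
tool_rot: [2.967, 1.012, 0.007]
ft_force: [-0.1, 0.2, 1.6]
opening: 0.0858
```

Run:
```python
from h import *
plan([0.472,-.3645,0.06],39)
im,p=snap('wrist','w9')
blanks(im,p,(130,60,390,270))
```

```text
t 36.5 pos [ 0.474  -0.3669  0.1242] yaw 37.67 F [-0.1  0.2  1.6] op 0.0858
shift cm in present tool axes [-0.02 -0.36  6.42] world d cm [-0.2   0.24 -6.42] rot [ 0.0074 -0.0019 -0.0233]
pix [251. 180.] c mm 471.3 -363.2 size 65.2 27.4 ang 37.6
pix [367. 161.] c mm 538.1 -289.4 size 47.3 39.5 ang -44.8
```

apply_moves --pt "8.6 0 -0.3 3 0.007 -0.002 -0.006" --pt "8.6 0 0 3 0 0 0" --pt "8.6 0 0 2 0 0 0" --pt "8.6 0 0 0 0 0 0" --pt "8.6 0 0 0 0 0 0"

```text
time: 37.05
position: [0.4804, -0.3682, 0.0546]
tool_rot: [2.958, 1.014, 0.014]
ft_force: [-0.8, -0.2, -0.0]
opening: 0.0859
```

Run:
```python
from h import *
plan([0.4723,-.3645,0.0045],38)
im,p=snap('wrist','w10')
blanks(im,p,(150,100,370,290))
```

```text
t 37.05 pos [ 0.4804 -0.3682  0.0546] yaw 37.84 F [-0.8 -0.2 -0. ] op 0.0859
shift cm in present tool axes [-0.43 -0.87  5.  ] world d cm [-0.81  0.37 -5.01] rot [ 0.0171 -0.0038 -0.0029]
pix [245. 202.] c mm 470.9 -362.6 size 65.3 28.9 ang 37.7
```

apply_moves --pt "8.6 -0.45 -0.85 1 0.016 -0.004 0" --pt "8.6 0 0 1.2 0 0 0" --pt "8.6 0 0 1.2 0 0 0" --pt "8.6 0 0 0.8 0 0 0" --pt "8.6 0 0 0 0 0 0"

```text
time: 37.6
position: [0.4726, -0.3657, 0.0129]
tool_rot: [2.968, 1.015, 0.003]
ft_force: [0.1, -0.3, 0.4]
opening: 0.0858
```

Run:
```python
from h import *
plan([0.4723,-.3645,0.0045],37.8)
```

```text
t 37.6 pos [ 0.4726 -0.3657  0.0129] yaw 37.76 F [ 0.1 -0.3  0.4] op 0.0858
shift cm in present tool axes [ 0.05 -0.11  0.83] world d cm [-0.03  0.12 -0.84] rot [ 0.0052 -0.0001 -0.0008]
```

apply_moves --pt "8.6 0.05 -0.1 0.4 0.005 0 0" --pt "8.6 0 0 0.4 0 0 0" --pt "8.6 0 0 0.1 0 0 0" --pt "7 0 0 0 0 0 0" --pt "5 0 0 0 0 0 0" --pt "5 0 0 0 0 0 0" --pt "5 0 0 0 0 0 0"

```text
time: 38.3
position: [0.4729, -0.3644, 0.0032]
tool_rot: [-2.972, -1.017, -0.001]
ft_force: [-0.6, -1.2, -0.3]
opening: 0.0657
```

apply_moves --pt "5 0 0 -3 0 0 0" --pt "5 0 0 -4 0 0 0" --pt "5 0 0 -4 0 0 0" --pt "5 0 0 -4 0 0 0" --pt "5 0 0 -4 0 0 0.13" --pt "5 0 0 -1 0 0 0.13" --pt "5 0 0 0 0 0 0.13" --pt "5 0 0 0 0 0 0.13" --pt "5 0 0 0 0 0 0.1" --pt "5 0 0 0 0 0 0"

```text
time: 39.3
position: [0.472, -0.3637, 0.2126]
tool_rot: [-3.141, -0.026, -0.001]
ft_force: [-0.0, 0.2, -0.9]
opening: 0.0655
```

Run:
```python
from h import *
plan([0.5858,.0435,0.22],2.65)
```

```text
t 39.3 pos [ 0.472  -0.3637  0.2126] yaw 0.94 F [-0.   0.2 -0.9] op 0.0655
shift cm in present tool axes [ 12.05 -40.53  -0.72] world d cm [11.38 40.72  0.74] rot [-0.0003 -0.0005 -0.0299]
```

apply_moves --pt "5 1.2 -4.2 -0.3 0 0 -0.03" --pt "5 1.2 -4.2 0 0 0 0" --pt "5 1.2 -4.2 0 0 0 0" --pt "5 1.2 -4.2 0 0 0 0" --pt "5 1.2 -4.2 0 0 0 0" --pt "5 1.2 -4.2 0 0 0 0" --pt "5 1.2 -4.2 0 0 0 0" --pt "5 1.2 -4.2 0 0 0 0" --pt "5 1 -4 0 0 0 0" --pt "5 0 0 0 0 0 0"

```text
time: 40.3
position: [0.5582, 0.0297, 0.2144]
tool_rot: [-3.139, -0.12, -0.0]
ft_force: [0.1, 0.3, -0.9]
opening: 0.0658
```

Run:
```python
from h import *
plan([0.5856,.0440,0.12],2.65)
```

```text
t 40.3 pos [0.5582 0.0297 0.2144] yaw 4.36 F [ 0.1  0.3 -0.9] op 0.0658
shift cm in present tool axes [ 2.83 -1.21  9.44] world d cm [ 2.74  1.43 -9.44] rot [ 0.     -0.0002  0.0299]
```

apply_moves --pt "5 2.8 -1.3 0 0 0 0.03" --pt "5 0 0 2.5 0 0 0" --pt "5 0 0 3 0 0 0" --pt "5 0 0 2.5 0 0 0" --pt "5 0 0 0 0 0 0" --pt "5 0 0 0 0 0 0"

```text
time: 40.9
position: [0.5863, 0.0451, 0.1327]
tool_rot: [3.139, 0.102, 0.002]
ft_force: [-0.5, -0.3, -1.1]
opening: 0.0658
```

Run:
```python
from h import *
plan([0.5856,.0440,0.0768],2.65)
```

```text
t 40.9 pos [0.5863 0.0451 0.1327] yaw 3.71 F [-0.5 -0.3 -1.1] op 0.0658
shift cm in present tool axes [-0.09  0.1   5.59] world d cm [-0.07 -0.11 -5.59] rot [ 0.0012 -0.0009  0.0185]
```

apply_moves --pt "5 -0.1 0.1 1 0.001 0 0.019" --pt "5 0 0 1.5 0 0 0" --pt "5 0 0 1.3 0 0 0" --pt "5 0 0 0 0 0 0" --pt "5 0 0 0 0 0 0"

```text
time: 41.4
position: [0.587, 0.0428, 0.0947]
tool_rot: [3.14, 0.069, 0.008]
ft_force: [-0.4, -0.8, -1.4]
opening: 0.0658
```

Run:
```python
from h import *
plan([0.5856,.0440,0.0768],2.65)
```

```text
t 41.4 pos [0.587  0.0428 0.0947] yaw 2.53 F [-0.4 -0.8 -1.4] op 0.0658
shift cm in present tool axes [-0.15 -0.12  1.79] world d cm [-0.14  0.12 -1.79] rot [ 0.0007 -0.0052 -0.0021]
```

apply_moves --pt "5 -0.15 -0.05 0.6 0 -0.005 -0.002" --pt "5 0 0 0.6 0 0 0" --pt "5 0 0 0.45 0 0 0" --pt "5 0 0 0.15 0 0 0" --pt "5 0 0 0 0 0 0"

```text
time: 41.9
position: [0.5861, 0.0436, 0.076]
tool_rot: [3.14, 0.074, 0.002]
ft_force: [-0.3, -0.8, 1.9]
opening: 0.0661
```

Run:
```python
from h import *
plan([0.5856,.0440,0.0765],2.65)
```

```text
t 41.9 pos [0.5861 0.0436 0.076 ] yaw 2.69 F [-0.3 -0.8  1.9] op 0.0661
shift cm in present tool axes [-0.04 -0.04 -0.05] world d cm [-0.05  0.04  0.05] rot [ 0.0008 -0.0011  0.0007]
```

apply_moves --pt "8 0 0 0 0 0 0" --pt "8 0 0 -1 0 0 0" --pt "8 0 0 -3 0 0 0" --pt "8 0 0 -4 0 0 0" --pt "6 0 3 -4 0 0 0" --pt "6 0 3 -4 0 0 0" --pt "6 0 1.7 -2 0 0 0" --pt "6 0 0 0 0 0 0" --pt "6 0 0 0 0 0 0"

```text
time: 42.8
position: [0.5898, -0.0328, 0.2686]
tool_rot: [-3.14, -0.081, -0.009]
ft_force: [-0.0, -0.2, -1.0]
opening: 0.0603
```

Run:
```python
from h import *
plan([0.5892,-.032,0.16],2.65)
im,p=snap('wrist','w11');np.save('p_w11.npy',p,allow_pickle=True)
blanks(im,p,(100,0,420,384),.095)
```

```text
t 42.8 pos [ 0.5898 -0.0328  0.2686] yaw 2.95 F [-0.  -0.2 -1. ] op 0.0603
shift cm in present tool axes [-0.12 -0.08 10.86] world d cm [ -0.06   0.08 -10.86] rot [-0.0001 -0.0056  0.0053]
pix [257. 143.] c mm 588.7 -8.9 size 64.9 60.3 ang -87.8
pix [251.  94.] c mm 585.2 42.9 size 65.8 25.6 ang 2.9
pix [250.  63.] c mm 583.5 72.5 size 66.2 24.2 ang 2.9
pix [251.  33.] c mm 582.6 100.6 size 65.7 24.7 ang 2.9
pix [253.   8.] c mm 583.4 121.5 size 61.8 5.1 ang 3.0
```

View pics/w11.png

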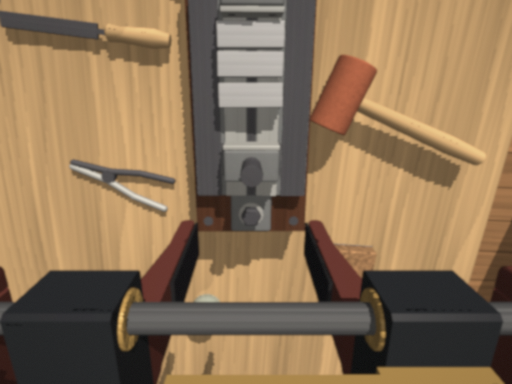

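Run:
```python
from h import *
im=cv2.imread('pics/w11.png');p=np.load('p_w11.npy',allow_pickle=True).item()
g=cv2.GaussianBlur(cv2.cvtColor(im,cv2.COLOR_BGR2GRAY),(3,3),0).astype(float)
u=np.array([-.0506,1])
for v,z in [(3,.103),(8,.103),(27,.095),(33,.095),(57,.095),(63,.095),(90,.095),(95,.095),(155,.103),(160,.103),(165,.103),(110,.073),(120,.073)]:
    d=np.gradient(g[v]);
    a=200+np.argmax(d[200:235]);b=270+np.argmin(d[270:300])
    A=ray(p,a,v,z);B=ray(p,b,v,z);c=(A+B)/2
    print(v,z,a,b,'mid mm',(c[:2]*1e3).round(1),'w',round(np.linalg.norm(A-B)*1e3,1),'x at y=.05 along axis',round(c[0]*1e3+(c[1]*1e3-50)*.0475,1))
print(ray(p,250,160,.143),ray(p,251.5,160,.143))
```

```text
3 0.103 216 286 mid mm [581.8 123.9] w 64.6 x at y=.05 along axis 585.4
8 0.103 220 285 mid mm [583.4 119.8] w 60.3 x at y=.05 along axis 586.8
27 0.095 216 284 mid mm [581.9 105.1] w 65.6 x at y=.05 along axis 584.5
33 0.095 216 284 mid mm [582.1  99.8] w 66.0 x at y=.05 along axis 584.5
57 0.095 217 283 mid mm [583.2  78.2] w 65.4 x at y=.05 along axis 584.6
63 0.095 217 283 mid mm [583.5  72.7] w 65.7 x at y=.05 along axis 584.6
90 0.095 218 282 mid mm [584.8  47. ] w 65.3 x at y=.05 along axis 584.6
95 0.095 218 282 mid mm [585.   42.1] w 65.6 x at y=.05 along axis 584.6
155 0.103 224 279 mid mm [589.6 -18.6] w 58.2 x at y=.05 along axis 586.4
160 0.103 224 278 mid mm [589.4 -24. ] w 57.4 x at y=.05 along axis 585.9
165 0.103 224 278 mid mm [589.6 -29.5] w 57.7 x at y=.05 along axis 585.9
110 0.073 224 282 mid mm [589.2  25.8] w 64.2 x at y=.05 along axis 588.0
120 0.073 224 282 mid mm [589.8  15. ] w 64.8 x at y=.05 along axis 588.1
[ 0.5877797 -0.0151499  0.143    ] [ 0.58917733 -0.01508026  0.143     ]
```

apply_moves --pt "6 0 0 3 0 -0.005 0.005" --pt "6 0 0 3.5 0 0 0" --pt "6 0 0 3.5 0 0 0" --pt "6 0 0 2.5 0 0 0" --pt "6 0 0 0 0 0 0" --pt "6 0 0 0 0 0 0"

```text
time: 43.45
position: [0.586, -0.0239, 0.1345]
tool_rot: [-3.136, -0.091, 0.011]
ft_force: [0.2, 0.9, 1.0]
opening: 0.0597
```

Run:
```python
from h import *
plan([0.59,-.0328,0.112],2.8)
im,p=snap('wrist','w12')
cv2.imwrite('pics/w12c.png',cv2.resize(im[60:300,130:380,::-1],None,fx=2,fy=2))
```

```text
t 43.45 pos [ 0.586  -0.0239  0.1345] yaw 3.31 F [0.2 0.9 1. ] op 0.0597
shift cm in present tool axes [0.36 0.92 2.24] world d cm [ 0.4  -0.89 -2.25] rot [-0.0045  0.007   0.0089]
```

View pics/w12c.png

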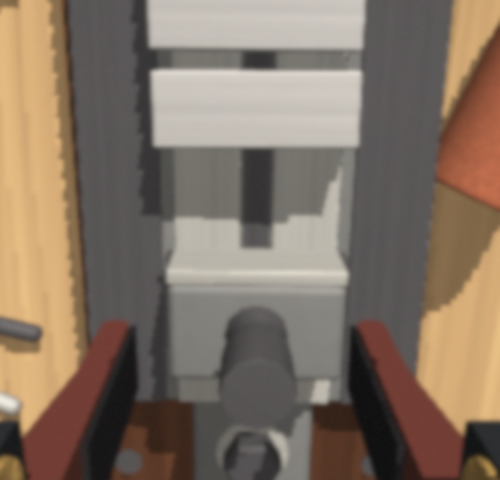

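Run:
```python
from h import *
p=camera_params('wrist');P=ray(p,258.5,252.5,.143);print(P, ray(p,130+257/2,60+320/2,.103))
plan([P[0],P[1],0.112],2.8)
```

```text
[ 0.58953736 -0.0277243   0.143     ] [ 0.59000901 -0.02566994  0.103     ]
t 43.5 pos [ 0.5859 -0.024   0.1346] yaw 3.3 F [-1.4  0.2  0.1] op 0.06
shift cm in present tool axes [0.35 0.4  2.26] world d cm [ 0.36 -0.37 -2.26] rot [-0.0044  0.007   0.0087]
```

apply_moves --pt "6 0.35 0.6 0.8 -0.004 0.007 0.009" --pt "6 0 0 0.8 0 0 0" --pt "6 0 0 0.6 0 0 0" --pt "4 0 0 0 0 0 0" --pt "0 0 0 0 0 0 0" --pt "0 0 0 0 0 0 0" --pt "0 0 0 0 0 0 0" --pt "0 0 0 0 0 0 0"

```text
time: 44.3
position: [0.5918, -0.03, 0.1148]
tool_rot: [3.14, 0.074, 0.008]
ft_force: [-11.9, 0.3, 7.4]
opening: 0.0239
```

Run:
```python
from h import *
plan([0.5875,0.014,0.112],2.8)
```

```text
t 44.3 pos [ 0.5918 -0.03    0.1148] yaw 2.71 F [-11.9   0.3   7.4] op 0.0239
shift cm in present tool axes [-0.22 -4.42  0.27] world d cm [-0.43  4.4  -0.28] rot [ 0.0011 -0.0053 -0.0015]
```

apply_moves --pt "0 -0.1 0 0 0 -0.005 0" --pt "0 -0.05 -0.6 0 0 0 0" --pt "0 0 -0.8 0 0 0 0" --pt "0 0 -0.8 0 0 0 0" --pt "0 0 -0.8 0 0 0 0" --pt "0 0 -0.8 0 0 0 0"

```text
time: 44.9
position: [0.5891, 0.0079, 0.1148]
tool_rot: [3.137, 0.07, 0.002]
ft_force: [-0.2, -1.8, -0.2]
opening: 0.0213
```

apply_moves --pt "0 0 -0.6 0 0 0 0" --pt "0 0 -0.6 0 0 0 0" --pt "0 0 -0.5 0 0 0 0"

```text
time: 45.2
position: [0.5883, 0.0241, 0.1148]
tool_rot: [3.132, 0.07, 0.002]
ft_force: [0.3, -18.1, 4.8]
opening: 0.0218
```

apply_moves --pt "0 0 -0.5 0 -0.004 0 0" --pt "0 0 -0.6 0 0 0 0" --pt "0 0 -0.6 0 0 0 0"

```text
time: 45.5
position: [0.5882, 0.0252, 0.1146]
tool_rot: [3.107, 0.051, -0.002]
ft_force: [0.1, -16.4, 5.0]
opening: 0.021
```

Run:
```python
from h import *
plan([0.5875,0.024,0.25],2.7)
im,p=snap('wrist','w13');np.save('p_w13.npy',p,allow_pickle=True)
cv2.imwrite('pics/w13c.png',cv2.resize(im[0:300,130:380,::-1],None,fx=2,fy=2))
```

```text
t 45.5 pos [0.5882 0.0252 0.1146] yaw 1.88 F [  0.1 -16.4   5. ] op 0.021
shift cm in present tool axes [ -0.1    0.58 -13.53] world d cm [-0.07 -0.12 13.54] rot [ 0.0342  0.002  -0.0142]
```

View pics/w13c.png

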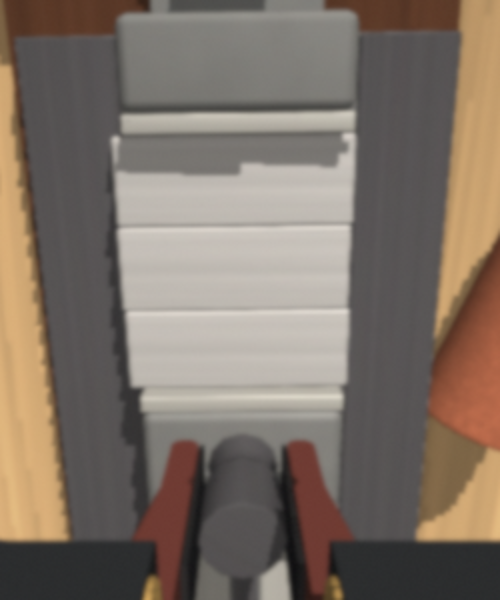

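apply_moves --pt "0 0 -0.9 0 0.03 0 -0.014" --pt "0 0 -0.9 0 0.01 0 0"

```text
time: 45.75
position: [0.5882, 0.0258, 0.1146]
tool_rot: [3.124, 0.054, -0.007]
ft_force: [0.1, -24.2, 5.5]
opening: 0.0215
```

apply_moves --pt "0 0 0 0 0 0 0" --pt "3 0 0 0 0 0 0" --pt "6 0 0 0 0 0 0" --pt "6 0 0 0 0 0 0" --pt "6 0 0 -2 0 0 0" --pt "6 0 0 -3 0 0 0" --pt "6 0 3 -4 0 0 0" --pt "6 0 3 -4 0 0 0" --pt "6 0 2 0 0 0 0" --pt "6 0 0 0 0 0 0"

```text
time: 46.75
position: [0.5909, -0.0446, 0.25]
tool_rot: [3.131, 0.073, -0.01]
ft_force: [-0.8, -0.9, -0.3]
opening: 0.0599
```

Run:
```python
from h import *
plan([0.5875,0.024,0.25],2.7)
im,p=snap('wrist','w14');t,q=snap('top','t14');s,_=snap('side','s14')
blanks(im,p,(100,0,420,384),.095)
a=cv2.resize(im[:220,120:390,::-1],None,fx=1.45,fy=1.45);b=cv2.resize(t[80:310,80:430,::-1],(400,263));c=cv2.resize(s[140:340,180:380,::-1],(400,400))
o=np.zeros((600,800,3),np.uint8);o[:a.shape[0],:a.shape[1]]=a;o[325:588,:400]=b;o[:400,400:]=c
cv2.imwrite('pics/fin.png',o)
```

```text
t 46.75 pos [ 0.5909 -0.0446  0.25  ] yaw 2.67 F [-0.8 -0.9 -0.3] op 0.0599
shift cm in present tool axes [-0.02 -6.86 -0.07] world d cm [-0.34  6.86  0.  ] rot [ 0.0093  0.0069 -0.0004]
pix [257. 204.] c mm 595.3 -85.2 size 34.9 28.4 ang -3.8
pix [272. 161.] c mm 607.7 -34.0 size 63.2 24.1 ang -87.6
pix [254.  53.] c mm 584.7 59.7 size 101.0 66.6 ang -87.2
```

View pics/fin.png

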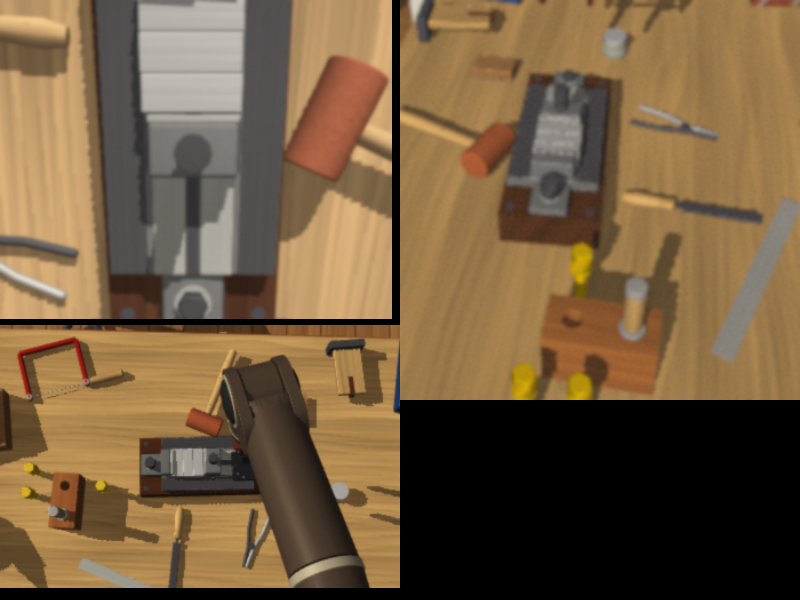

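```bash
python3 -c "
from workcell import *
print(close_job())"
```

```text
the job is handed in; nothing more can be done
None
```

The job is finished and handed in at about 47 s on the robot's clock, well inside the 210 s limit.

**Holes and bolt:** I pushed the drift about 52 mm down into the block and nudged it against the hole wall until the two holes lined up. I put the drift back upright in its own hole in the tool block before fetching the bolt, since there is only one gripper. The dark-headed bolt (not the yellow look-alikes) went in without resistance, and its flange is down on the ear by the tool height.

**Blanks and jaw:** I found three blanks and set them side by side across the bed. I then slid the moving jaw along and pressed it with about 24 N. It is left closed on the blanks, and the gripper is clear.

**Last checks:**
- The final pictures show the bolt seated, the drift upright and the blanks tight between the jaws. The other tools look undisturbed, though the arm hid part of the top view.
- The blanks sit about 1.5 mm off the jaw centreline towards the robot. I left that as it was.
- My estimates of that offset disagreed a little between views, from 0.5 to 2 mm. I could measure the bolt's seating only through the tool height, about 0.2 mm above the height expected for fully home before a last 2 mm press, which I did not re-measure.

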